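# Hook the instrument basket out of the cleaning tank

## Task

The cleaning cycle is over: take the hook rod from its stand, reach down into the narrow cleaning tank with it, hook the instrument basket by its bail, lift it out and set it down gently, flat inside the white draining tray. Then hang the rod back in the slot of its stand, upright with its collar down on the plate, and after that put the lid on the tank, fully home. Never touch the clean basket with the gripper, never let it fall, and leave everything else on the counter where it is.

Things in the scene. Friction and masses are not known exactly. Their poses are not given: they have to be found in the camera images.
- tank_mouth (a point): Cleaning tank, fixed: white box with a flat steel top, 190 mm along its x, 130 mm along y, 135 mm high, with one open well 130 mm (x) by 84 mm (y). The point is the centre of the well's mouth, level with the top; z up. Control panel with dial on its +x face.
- basket_bail (a point): Steel instrument basket, 0.3 kg, hung by end lugs in the tank's well, x along the tank's x, 5 mm play. Tub 100 (x) by 66 (y) by 26 mm high, 120 mm over the lugs. Point: middle of the top bar of its stiff fixed bail, a 6 mm round bar 52 mm long along y, 66 mm above the underside (55 mm below the tank's mouth at the start). 37 mm of free space from bar down to tub rim.
- rod_grip (a point): Hook rod, 0.15 kg, hanging upright in its stand's slot, x along the stand's x. Point: centre of its grey handle, 30 mm along x, 14 mm along y (pinch across y), 50 mm high. Below it a black collar 56 by 30 mm, 6 mm thick, underside 31 mm below the point, then a flat steel strip 14 mm wide (y), 5 mm thick, down to the hook.
- rod_hook (a point): Point at the bottom of the rod's V hook, 126 mm straight below rod_grip, same axes. The V opens upward: its free tip is 15 mm to +x and 17 mm up; its back rises at 14 mm to -x to 40 mm up, then cranks back to the middle. Lowest metal 3.5 mm below the point. A 6 mm bar along y rests in the V 8 mm above the point. To take a bar, come from its -x side, below it.
- stand_slot (a point): Rod stand, fixed: aluminium plate 100 mm (x) by 86 mm (y) on two side legs, top 115 mm above the counter. Point: centre of its through slot, 44 mm along x by 22 mm along y, at the plate's top. The rod hangs with the hook's plane along the slot, collar flat on the plate: handle centre then 31 mm above the point.
- tray_floor (a point): Draining tray, fixed: white, 170 mm (x) by 120 mm (y) outside, rim 18 mm high, walls 4 mm. The point is the centre of its inner floor, 4 mm above the counter. The basket fits inside with its long side along the tray's x.
- lid_grip (a point): Tank lid, 0.3 kg, lying right side up on the counter: steel plate 152 mm (x) by 106 mm (y), 5 mm thick, with a plug 120 by 74 mm, 8 mm deep, below it. Upright black grip on top, 70 mm along x, 14 mm along y, 42 mm high. Point: in the grip at lid centre, 30 mm above the plate's underside. On the tank its x lies along the tank's x, either way round.
- spray: White bottle, 60 mm wide, 150 mm high; a bystander. Origin at its base.
- beaker: Steel cup, 68 mm wide, 85 mm high; a bystander. Origin at its base.
- gel_jar: White jar, 64 mm wide, 70 mm high; a bystander. Origin at its base.
- kidney_cup: Steel bowl, 90 mm wide, 45 mm high; a bystander. Origin at its base.
Not all that is in view belongs to the job. What is shaped like the part that bears rod_grip but turquoise is not meant.

How it is judged:
By the outcome, as a careful person would: the job done as asked, in the order asked, and still so for the second after the job is handed in, with the robot touching nothing.
It also fails if it takes over 72 s, if anything falls off the work surface, if the arm or the gripper's body presses on something with over 40 N, if the wrist force passes 120 N, or if a joint passes its speed limit or range.

## Robot

A 7-joint arm with a two-finger parallel gripper is mounted at the origin on the work surface. World frame = base frame: x ahead of the robot, y to its left, z up, the work surface at z = 0. Lengths are in m, angles in rad, forces in N, time in s.
With the tool pointing down it reaches from about 0.425 to 0.95 m from the base axis. Payload 4.7 kg.
Tool frame: the origin (TCP) lies between the finger pads; the fingertips stand 11 mm ahead of it and the grasp point (between the pads) lies 8 mm behind it; y points along the fingers, z is the direction in which the jaws open and shut, and the axes are right-handed (so a half turn about y gives the same grasp; the last joint's range is limited). The gripper opens to 85 mm and grips with 20 to 120 N. Pads are 22 mm wide; open, the fingers measure 114 mm over their backs; the gripper's body (76 mm by 85 mm) begins 54 mm behind the grasp point. The pads swing forward as they close: fully open they stand 13 mm farther back than shut.
Start: joints at [-1.325, 0.469, -0.049, 1.532, 0.024, 1.141, -0.082], TCP at [0.183, 0.65, 0.242] pointing down, gripper open.
Joint ranges: [-2.59, 2.59], [-0.33, 1.99], [-1.39, 1.29], [0.1, 2.45], [-1.04, 4.18], [0.21, 1.99], [-2.66, 2.66]. Speed limits (rad/s): [2.57, 2.57, 3.14, 3.14, 3.14, 3.14, 3.14].

## Interface

Orientations are given as a rotation vector (axis times angle).
In Python, from bench import telemetry, viewer, job, models gives the robot as it stands.
- The arm moves only by the tool jog_arm, never from a script. Its argument "motion" is a list of rows, each an object with "travel": the shift along the tool's x, y, z normalised to -1 to 1, where 1 is 50 cm, a list of three; "delta_rot": the turn, a rotation vector about the tool's x, y, z normalised to -1 to 1, where 1 is 60 degrees, a list of three; "fingers": the closure, from -1 (fully open) to 1 (shut). A call has exactly 5 rows; each row shifts and turns the commanded pose from where the row before left it, along the tool's axes as they then stand; what a row does not reach is not made up. A row lasts 1/8 s, in which the tool goes at most 62.5 mm and 10.7 degrees, less where a joint would pass 70% of its speed; a pose out of reach is approached as far as the arm can. A call with a number of a shift or a turn outside -1 to 1 is refused whole. A call with a gripper value outside its range is refused whole. The fingers move at their own pace and stop on an object; the grip force is fixed at half the most. Time passes only in rows, so rows that do not move let the fingers close, or fill a call up. It gives the time, the measured TCP pose, the force and the opening at its end, in the units of the state.
- telemetry.state(): the state, without advancing time (a new reading comes with each control period).
- viewer.camera(name): name is "side" or "top"; returns a dict with "pixels" (480x640x3 uint8, red, green, blue), "fx", "fy", "cx", "cy" (pixels), "k1" (the pictures are not rectified: a ray, as slopes to the right and down, at radius r is drawn at 1 + k1 r^2 times it, then the intrinsics apply), "extrinsics" (4x4, takes a point from world to camera coordinates). Camera axes: x right, y down, z forward; pixel columns grow to the right and rows downward; lengths in m; the calibration is good to about 2 mm. A picture is of the moment at which its call begins. There is no depth.
- job.close_job(): hands the job in, once; it reports no verdict.
Trained networks look in a picture, given as the dict that the camera call returned (one of the last four; its "shot" number tells which), for a name from the list of things; names that differ only in an ending like _2 or _b are one class to them, and where a whole thing is asked for, a point or a joint stands for the part that bears it (a point fixed in the world has none). Each returns a list of dicts, best first, with "conf" (0 to 1); they miss things now and then, are a little off and sometimes report something else, mostly with a low value. They report only what shows in the picture. A call takes as long as a camera call. They do not tell look-alikes from the thing itself.
- models.masks_of(picture, target): "mask" (480x640 bool, what is visible of it) and "location" ([column, row] in pixels, amid what is visible of it).
The state is a dict: "time_s": time; "joints": joint angles; "joint_velocities": joint speeds; "effort": joint torques, N m; "tcp_pos": TCP position; "tool_rot": TCP orientation; "contact_force": force on the tool from outside, world axes, zero at the start; "moment": the same for the moment, N m; "gripper_width": finger opening in m.
Only numpy, scipy, OpenCV 4.12 (cv2) and the standard library are available. Lean on these libraries where they do the work, as an engineer would, in place of code of your own. Each camera call takes 0.05 s, during which the arm holds its last target. There are 200 camera calls.

## Working session

There is one attempt and no reset: what is moved stays moved. The work goes in short steps, Python scripts to look and compute and a tool call to move; the robot and the scene stay as the last step left them, time stands still between calls to the robot, and variables do not carry over. Pictures are saved under pics/ and viewed, about 8 in all and at most 12, crops included, and the job is handed in when it is done.

Besides the shell and the picture viewer there is one more tool, called after "Emit:" as a command line: name --argument value ..., lists and objects as JSON in quotes. jog_arm: Moves the arm, as the interface text tells. Scaled input: -1 to 1 covers 50 cm each way for a shift and 60 degrees each way for a turn. Its arguments: {"type":"object","properties":{"motion":{"type":"array","items":{"type":"object","properties":{"travel":{"type":"array","items":{"type":"number","minimum":-1,"maximum":1}},"delta_rot":{"type":"array","items":{"type":"number","minimum":-1,"maximum":1}},"fingers":{"type":"number"}}}}},"required":["motion"]}

```bash
mkdir -p pics; ls; cat > h.py <<'E'
import numpy as np, cv2
from scipy.spatial.transform import Rotation as R
from bench import telemetry, viewer, job, models
def K(c): return np.array([[c['fx'],0,c['cx']],[0,c['fy'],c['cy']],[0,0,1.]])
def D(c): return np.array([c['k1'],0,0,0,0.])
def proj(c,P):
    E=np.array(c['extrinsics']); return cv2.projectPoints(np.array(P,float).reshape(-1,3),cv2.Rodrigues(E[:3,:3])[0],E[:3,3],K(c),D(c))[0].reshape(-1,2)
def ray(c,uv):
    E=np.array(c['extrinsics']); n=cv2.undistortPoints(np.array(uv,float).reshape(-1,1,2),K(c),D(c)).reshape(-1,2)
    d=np.c_[n,np.ones(len(n))]@E[:3,:3]; return -E[:3,:3].T@E[:3,3], d
def onz(c,uv,z):
    o,d=ray(c,uv); return o+d*((z-o[2])/d[:,2])[:,None]
def save(c,name,box=None,s=1):
    im=c['pixels'][:,:,::-1]
    if box: im=im[box[1]:box[3],box[0]:box[2]]
    cv2.imwrite('pics/'+name,cv2.resize(im,None,fx=s,fy=s,interpolation=cv2.INTER_CUBIC))
E
python3 - <<'E'
from h import *
s=telemetry.state(); print({k:np.round(v,3).tolist() for k,v in s.items()})
for n in ('top','side'):
    c=viewer.camera(n); save(c,n+'0.png'); np.save(n+'0.npy',c,allow_pickle=True)
    o,_=ray(c,[[320,240]]); print(n,o, c['fx'],c['k1'], onz(c,[[320,240]],0), onz(c,[[420,240]],0), onz(c,[[320,340]],0))
    for t in ['tank_mouth','basket_bail','rod_grip','rod_hook','stand_slot','tray_floor','lid_grip','spray','beaker','gel_jar','kidney_cup']:
        for r in models.masks_of(c,t)[:3]:
            print(n,t,round(r['conf'],2),np.round(r['location'],1),r['mask'].sum())
E
```

```text
pics
{'time_s': 0.0, 'joints': [-1.325, 0.469, -0.049, 1.534, 0.024, 1.141, -0.082], 'joint_velocities': [0.001, 0.001, -0.001, -0.0, -0.002, -0.0, -0.0], 'effort': [-0.0, -51.031, -0.047, -23.771, 0.011, 0.007, -0.0], 'tcp_pos': [0.183, 0.649, 0.241], 'tool_rot': [-1.562, 0.216, -0.216], 'contact_force': [-0.186, 0.189, -0.188], 'moment': [0.027, -0.029, 0.006], 'gripper_width': 0.085}
top [0.39930847 0.09266608 1.17938075] 457.69432726296145 0.00908518703980531 [[0.52266893 0.09489863 0.        ]] [[ 0.52869518 -0.1640371   0.        ]] [[0.2676459  0.08897335 0.        ]]
top tank_mouth 0.72 [289.8 219.2] 3717
top basket_bail 0.93 [306.3 222.5] 1090
top basket_bail 0.33 [219.3 159.5] 917
top rod_grip 0.98 [145.9 254.9] 483
top rod_grip 0.83 [222.2 334.5] 482
top rod_grip 0.63 [205.2 248.8] 343
top rod_hook 0.83 [223.2 333.1] 400
top rod_hook 0.73 [147.8 255.1] 559
top rod_hook 0.54 [203.  251.7] 368
top stand_slot 0.67 [217.  252.3] 1874
top stand_slot 0.45 [290.8 218.6] 3565
top tray_floor 0.77 [497.2 273. ] 3341
top lid_grip 0.8 [401.8 212. ] 2365
top beaker 0.8 [368.6 145.4] 74
[... 208 characters left out ...]
14464421 0.        ]] [[ 0.44637376 -0.1840885   0.        ]]
side tank_mouth 0.94 [349.8 226.4] 4554
side rod_grip 0.89 [254.4 202.4] 295
side rod_grip 0.78 [319.5 160.1] 234
side rod_grip 0.6 [299.  156.6] 127
side rod_hook 0.75 [252. 201.] 361
side rod_hook 0.6 [320.6 158.7] 202
side rod_hook 0.46 [291.  157.1] 90
side stand_slot 0.86 [315.9 179.8] 1105
side tray_floor 0.93 [323.6 399.1] 3557
side tray_floor 0.22 [372.1 311.1] 1895
side tray_floor 0.17 [319.4 160.1] 237
side lid_grip 0.57 [371.9 311.3] 1852
side beaker 0.92 [426.2 271.7] 786
side gel_jar 0.7 [431.1 370.8] 852
side gel_jar 0.49 [315.8 183.6] 1196
side kidney_cup 0.87 [398.1 185.6] 536
side kidney_cup 0.37 [432.8 371.7] 849
```

View pics/top0.png

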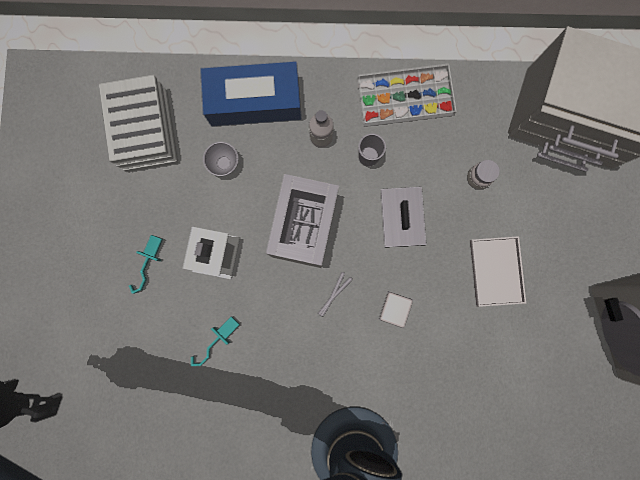

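View pics/side0.png

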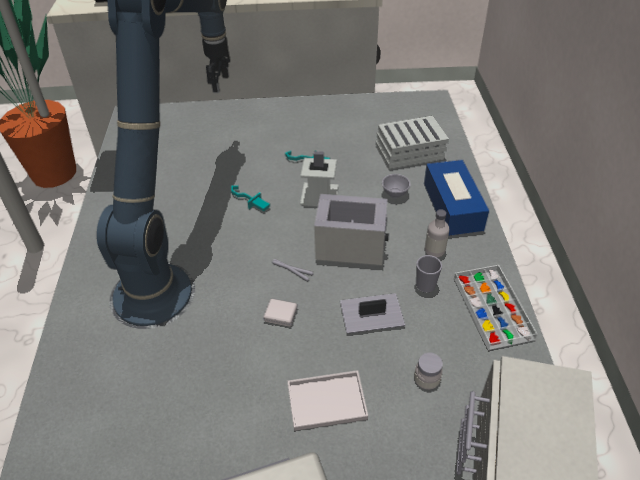

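```bash
cat >> h.py <<'E'
from scipy.optimize import minimize
def box(p,lx,ly,z0,z1,cx=0,cy=0):
    x,y,a=p; c,s=np.cos(a),np.sin(a); P=[]
    for z in (z0,z1):
        for u,v in ((-1,-1),(1,-1),(1,1),(-1,1)):
            X,Y=cx+u*lx/2,cy+v*ly/2; P.append([x+c*X-s*Y,y+s*X+c*Y,z])
    return np.array(P)
def iou(c,m,P,S=4):
    h=cv2.convexHull((proj(c,P)*S+S/2).astype(np.float32)).astype(np.int32)
    q=np.zeros((480*S,640*S),np.uint8); cv2.fillPoly(q,[h],1)
    q=cv2.resize(q.astype(np.float32),(640,480),interpolation=cv2.INTER_AREA); m=m.astype(np.float32)
    return (np.minimum(q,m)).sum()/np.maximum(q,m).sum()
def fit(obs,p0,f):
    best=None
    for da in (0,.25,-.25):
        r=minimize(lambda p:-np.mean([iou(c,m,f(p)) for c,m in obs]),np.array(p0)+[0,0,da],method='Nelder-Mead',options=dict(initial_simplex=np.array(p0)+[0,0,da]+np.array([[0,0,0],[.02,0,0],[0,.02,0],[0,0,.15]]),xatol=1e-4,fatol=1e-5))
        if best is None or r.fun<best.fun: best=r
    return best.x,-best.fun
E
cat > m.py <<'E'
from h import *
C={n:viewer.camera(n) for n in ('top','side')}
best=lambda n,t,i=0:models.masks_of(C[n],t)[i]
spec={'tank_mouth':(.19,.13,0,.135),'stand_slot':(.1,.086,0,.115),'tray_floor':(.17,.12,0,.018),'lid_grip':(.152,.106,.008,.013)}
res={}
for t,b in spec.items():
    o={n:best(n,t) for n in C}
    p0=list(onz(C['top'],[o['top']['location']],b[3])[0][:2])+[0]
    obs=[(C[n],o[n]['mask']) for n in C]
    if t in('lid_grip','stand_slot'): obs=obs[:1] if t=='lid_grip' else obs
    for ob in (obs,obs[:1],obs[1:]):
        if ob:
            r=fit(ob,p0,lambda p:box(p,*b)); print(t,np.round(r[0],4),round(r[1],3)); res.setdefault(t,r[0])
np.save('res.npy',res,allow_pickle=True)
tiles=[]
lay=[('top',(250,165,350,275)),('top',(170,215,260,290)),('top',(370,175,440,255)),('top',(460,225,540,315)),('side',(300,185,400,275)),('side',(285,140,350,215)),]
for n,(x0,y0,x1,y1) in lay:
    s=6; im=cv2.resize(C[n]['pixels'][:,:,::-1],None,fx=s,fy=s,interpolation=cv2.INTER_CUBIC)
    for t,b in spec.items():
        q=((proj(C[n],box(res[t],*b))+.5)*s).astype(int)
        cv2.polylines(im,[q[4:]],True,(0,0,255),1)
        if t=='tank_mouth': cv2.polylines(im,[((proj(C[n],box(res[t],.13,.084,0,.135))+.5)*s).astype(int)[4:]],True,(0,255,255),1)
        if t=='stand_slot': cv2.polylines(im,[((proj(C[n],box(res[t],.044,.022,0,.115))+.5)*s).astype(int)[4:]],True,(0,255,255),1)
    im=im[y0*s:y1*s,x0*s:x1*s]; k=min(266/im.shape[1],300/im.shape[0]); im=cv2.resize(im,None,fx=k,fy=k,interpolation=cv2.INTER_AREA)
    tile=np.zeros((300,266,3),np.uint8); tile[:im.shape[0],:im.shape[1]]=im; tiles.append(tile)
cv2.imwrite('pics/mos1.png',np.vstack([np.hstack(tiles[:3]),np.hstack(tiles[3:])]))
E
python3 m.py
```

```text
tank_mouth [0.5553 0.1415 0.9211] 0.389
tank_mouth [0.6681 0.2828 0.8003] 0.188
tank_mouth [0.5534 0.1396 2.9536] 0.969
stand_slot [ 0.4767  0.3598 -0.1547] 0.727
stand_slot [ 0.4781  0.3589 -0.1904] 0.772
stand_slot [ 0.4751  0.3622 -0.0875] 0.7
tray_floor [ 0.4519 -0.3583  0.0866] 0.969
tray_floor [ 0.4529 -0.359   0.0879] 0.978
tray_floor [ 0.4512 -0.3571  0.0904] 0.977
lid_grip [ 0.6075  0.1541 -0.1969] 0.365
lid_grip [ 0.6075  0.1541 -0.1969] 0.365
```

View pics/mos1.png

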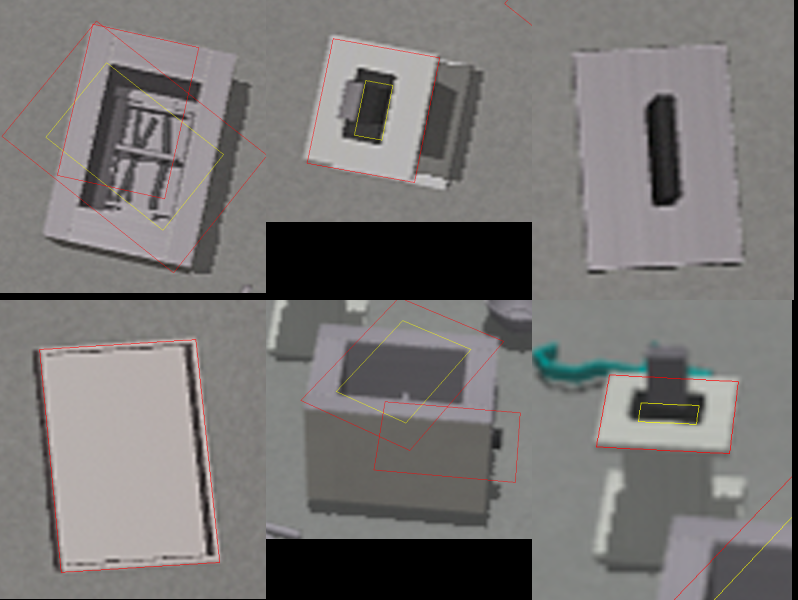

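```bash
cat > m2.py <<'E'
from h import *
from scipy.optimize import least_squares
C={n:viewer.camera(n) for n in ('top','side')}
G={n:cv2.cvtColor(C[n]['pixels'],cv2.COLOR_RGB2GRAY) for n in C}
def sub(n,uv): return cv2.cornerSubPix(G[n],np.array(uv,np.float32).reshape(-1,1,2),(3,3),(-1,-1),(3,30,.01)).reshape(-1,2)
def pick(n,x0,y0,k,ox,oy,pts): return [[x0+(x-ox)/k,y0+(y-oy)/k] for x,y in pts]
T={}
# manual corners (order -x-y, +x-y, +x+y, -x+y)
k=2.66
tank_top=pick('top',250,165,k,0,0,[(190,270),(236,53),(93,23),(45,235)])
tank_side=pick('side',300,185,k,266,300,[(306,412),(490,424),(499,341),(320,324)])
k3=266/70
lid_top=pick('top',370,175,k3,532,0,[(742,265),(726,45),(574,52),(588,270)])
k2=266/90
st_top=pick('top',170,215,k2,266,0,[(414,181),(438,58),(332,37),(304,160)])
kk=min(266/65,300/75)
st_side=pick('side',285,140,kk,532,300,[(597,447),(730,453),(738,381),(609,374)])
def solve(obs,b,p0,lab,refine=True):
    def f(p):
        P=box(p,*b)[4:]; return np.concatenate([(proj(C[n],P)-uv).ravel() for n,uv in obs])
    r=least_squares(f,p0); print(lab,np.round(r.x,4),'rms px',round(np.sqrt(np.mean(r.fun**2)),2)); return r.x
bt=(.19,.13,0,.135)
for nm,ob,b,p0 in [('tank',[('top',tank_top),('side',tank_side)],bt,[.55,.14,-.19]),('lid',[('top',lid_top)],(.152,.106,.008,.013),[.58,-.1,0]),('stand',[('top',st_top),('side',st_side)],(.1,.086,0,.115),[.477,.36,-.16])]:
    solve(ob,b,p0,nm+' picked'); o2=[(n,sub(n,u)) for n,u in ob]
    solve(o2,b,p0,nm+' subpix')
    for o in o2: solve([o],b,p0,nm+' '+o[0])
m=[r for r in models.masks_of(C['top'],'lid_grip') if abs(r['location'][0]-402)<15]
if m: print('lidfit',fit([(C['top'],m[0]['mask'])],[.58,-.08,0],lambda p:box(p,.152,.106,.008,.013)))
m=[r for r in models.masks_of(C['side'],'lid_grip') if abs(r['location'][0]-372)<15]
if m: print('lidfit side',fit([(C['side'],m[0]['mask'])],[.58,-.08,0],lambda p:box(p,.152,.106,.0,.013)))
print('bail',onz(C['top'],[[306.8,223.3],[306.3,222.5]],.08))
print('grip from masks',onz(C['top'],[[205,248]],.146),onz(C['side'],[[319.5,160.1]],.146))
s=telemetry.state(); print(np.round(R.from_rotvec(s['tool_rot']).as_matrix(),3))
E
python3 m2.py
```

```text
tank picked [ 0.5554  0.1346 -0.1912] rms px 0.59
tank subpix [ 0.5548  0.1364 -0.1938] rms px 0.52
tank top [ 0.5555  0.1359 -0.1942] rms px 0.52
tank side [ 0.5538  0.1379 -0.1932] rms px 0.25
lid picked [ 0.5874 -0.1173  0.0703] rms px 0.44
lid subpix [ 0.5875 -0.1173  0.0724] rms px 0.23
lid top [ 0.5875 -0.1173  0.0724] rms px 0.23
stand picked [ 0.4773  0.3595 -0.1604] rms px 0.36
stand subpix [ 0.478   0.3629 -0.1827] rms px 0.41
stand top [ 0.4787  0.3626 -0.1811] rms px 0.21
stand side [ 0.4766  0.3643 -0.1866] rms px 0.27
lidfit (array([ 0.58805869, -0.11697026,  0.07271009]), np.float64(0.968154788017273))
lidfit side (array([ 0.58511882, -0.11327885,  0.06485132]), np.float64(0.952455461025238))
bail [[0.55423224 0.12767052 0.08      ]
 [0.5561594  0.12893268 0.08      ]]
grip from masks [[0.48311864 0.35454543 0.146     ]] [[0.47978751 0.3583191  0.146     ]]
[[ 0.962 -0.     0.271]
 [-0.271  0.     0.962]
 [-0.    -1.     0.   ]]
```

```bash
cat >> h.py <<'E'
def plan(pts,fing,start=None):
    """pts: list of (x,y,z,yaw,nrows). prints rows padded to 5 per call; tilt levelled"""
    s=telemetry.state(); p=np.array(s['tcp_pos']); M=R.from_rotvec(s['tool_rot'])
    if start is not None: p=np.array(start[:3]); M=down(start[3])
    rows=[]
    for x,y,z,a,n in pts:
        tgt=np.array([x,y,z]); MT=down(a); rv=(M.inv()*MT).as_rotvec(); p0,M0=p.copy(),M
        for i in range(1,n+1):
            t=i/n; e=(t-np.sin(2*np.pi*t)/(2*np.pi))*.5+.5*t if n>2 else t
            # round and integrate rounded values
            Mt=M0*R.from_rotvec(rv*e); d=M.inv().apply(p0+(tgt-p0)*e-p)/.5; r=(M.inv()*Mt).as_rotvec()/np.deg2rad(60)
            d=np.round(d,3)+0; r=np.round(r,3)+0; rows.append((d,r))
            p=p+M.apply(d*.5); M=M*R.from_rotvec(r*np.deg2rad(60))
    while len(rows)%5: rows.append((np.zeros(3),np.zeros(3)))
    for k in range(0,len(rows),5):
        print('['+','.join('{"travel":%s,"delta_rot":%s,"fingers":%g}'%(str(d.tolist()).replace(' ',''),str(r.tolist()).replace(' ',''),fing) for d,r in rows[k:k+5])+']')
def down(a): return R.from_matrix(np.array([[np.cos(a),0,-np.sin(a)],[np.sin(a),0,np.cos(a)],[0,-1,0]]).astype(float))
def st():
    s=telemetry.state(); m=R.from_rotvec(s['tool_rot']).as_matrix(); print('t',round(s['time_s'],2),'p',np.round(s['tcp_pos'],4),'yaw',round(np.arctan2(m[1,0],m[0,0]),4),'down',np.round(m[:,1],3),'F',np.round(s['contact_force'],1),'w',round(s['gripper_width'],4))
E
python3 - <<'E'
from h import *
m=R.from_rotvec(telemetry.state()['tool_rot']).as_matrix(); print(np.linalg.det(down(.3).as_matrix()),np.round(m-down(-.2746).as_matrix(),3).ravel())
plan([(.478,.363,.25,-.182,10)],-1)
E
```

```text
0.9999999999999999 [-0. -0.  0. -0.  0. -0. -0.  0.  0.]
[{"travel":[0.038,-0.001,-0.021],"delta_rot":[0.0,-0.005,0.0],"fingers":-1},{"travel":[0.052,-0.001,-0.028],"delta_rot":[0.0,-0.006,0.0],"fingers":-1},{"travel":[0.072,-0.001,-0.04],"delta_rot":[0.0,-0.009,0.0],"fingers":-1},{"travel":[0.092,-0.002,-0.052],"delta_rot":[0.0,-0.011,0.0],"fingers":-1},{"travel":[0.104,-0.003,-0.061],"delta_rot":[0.0,-0.013,0.0],"fingers":-1}]
[{"travel":[0.103,-0.002,-0.063],"delta_rot":[0.0,-0.013,0.0],"fingers":-1},{"travel":[0.09,-0.002,-0.056],"delta_rot":[0.0,-0.012,0.0],"fingers":-1},{"travel":[0.07,-0.001,-0.044],"delta_rot":[0.0,-0.009,0.0],"fingers":-1},{"travel":[0.049,-0.002,-0.032],"delta_rot":[0.0,-0.006,0.0],"fingers":-1},{"travel":[0.036,0.0,-0.024],"delta_rot":[0.0,-0.005,0.0],"fingers":-1}]
```

Emit:
jog_arm --motion '[{"travel": [0.038,-0.001,-0.021],"delta_rot": [0.0,-0.005,0.0],"fingers": -1},{"travel": [0.052,-0.001,-0.028],"delta_rot": [0.0,-0.006,0.0],"fingers": -1},{"travel": [0.072,-0.001,-0.04],"delta_rot": [0.0,-0.009,0.0],"fingers": -1},{"travel": [0.092,-0.002,-0.052],"delta_rot": [0.0,-0.011,0.0],"fingers": -1},{"travel": [0.104,-0.003,-0.061],"delta_rot": [0.0,-0.013,0.0],"fingers": -1}]'

```text
time_s: 2.52
tcp_pos: [0.3323, 0.5042, 0.2465]
tool_rot: [-1.563, 0.179, -0.18]
contact_force: [0.8, -0.1, 0.2]
gripper_width: 0.0855
```

Emit:
jog_arm --motion '[{"travel": [0.103,-0.002,-0.063],"delta_rot": [0.0,-0.013,0.0],"fingers": -1},{"travel": [0.09,-0.002,-0.056],"delta_rot": [0.0,-0.012,0.0],"fingers": -1},{"travel": [0.07,-0.001,-0.044],"delta_rot": [0.0,-0.009,0.0],"fingers": -1},{"travel": [0.049,-0.002,-0.032],"delta_rot": [0.0,-0.006,0.0],"fingers": -1},{"travel": [0.036,0.0,-0.024],"delta_rot": [0.0,-0.005,0.0],"fingers": -1}]'

```text
time_s: 3.15
tcp_pos: [0.4798, 0.3597, 0.2501]
tool_rot: [-1.566, 0.145, -0.146]
contact_force: [1.0, 1.0, -0.2]
gripper_width: 0.0853
```

```bash
python3 - <<'E'
from h import *
st(); plan([(.478,.363,.142,-.182,10)],-1)
E
```

```text
t 3.15 p [0.4798 0.3597 0.2501] yaw -0.185 down [ 0.001 -0.001 -1.   ] F [ 1.   1.  -0.2] w 0.0853
[{"travel":[0.0,0.012,0.0],"delta_rot":[0.0,0.0,0.0],"fingers":-1},{"travel":[-0.001,0.015,0.001],"delta_rot":[0.0,0.0,0.0],"fingers":-1},{"travel":[0.0,0.022,0.0],"delta_rot":[0.0,-0.001,0.0],"fingers":-1},{"travel":[-0.001,0.027,0.001],"delta_rot":[0.0,0.0,0.0],"fingers":-1},{"travel":[-0.001,0.032,0.001],"delta_rot":[0.0,0.0,0.0],"fingers":-1}]
[{"travel":[0.0,0.032,0.001],"delta_rot":[0.0,-0.001,0.001],"fingers":-1},{"travel":[-0.001,0.028,0.001],"delta_rot":[0.0,0.0,0.0],"fingers":-1},{"travel":[0.0,0.021,0.0],"delta_rot":[0.0,-0.001,0.0],"fingers":-1},{"travel":[-0.001,0.016,0.001],"delta_rot":[0.0,0.0,0.0],"fingers":-1},{"travel":[0.0,0.011,0.0],"delta_rot":[0.0,0.0,0.0],"fingers":-1}]
```

Emit:
jog_arm --motion '[{"travel": [0.0,0.03,0.0],"delta_rot": [0.0,0.0,0.0],"fingers": -1},{"travel": [0.0,0.045,0.001],"delta_rot": [0.0,0.0,0.0],"fingers": -1},{"travel": [-0.001,0.055,0.001],"delta_rot": [0.0,-0.001,0.0],"fingers": -1},{"travel": [-0.001,0.05,0.001],"delta_rot": [0.0,0.0,0.0],"fingers": -1},{"travel": [-0.001,0.036,0.001],"delta_rot": [0.0,0.0,0.0],"fingers": -1}]'

```text
time_s: 3.78
tcp_pos: [0.4751, 0.3653, 0.1397]
tool_rot: [-1.568, 0.143, -0.139]
contact_force: [-0.3, -0.1, -0.2]
gripper_width: 0.0855
```

```bash
python3 - <<'E'
from h import *
st()
for n in ('top','side'):
    c=viewer.camera(n); save(c,n+'1.png',(160,200,280,300) if n=='top' else (260,110,380,210),3)
a=[cv2.imread('pics/%s1.png'%n) for n in('top','side')]; cv2.imwrite('pics/g1.png',np.hstack(a)); st()
E
```

```text
t 3.77 p [0.4751 0.3653 0.1397] yaw -0.1793 down [-0.002 -0.001 -1.   ] F [-0.3 -0.1 -0.2] w 0.0855
t 3.88 p [0.4748 0.3647 0.1392] yaw -0.1796 down [-0.004 -0.003 -1.   ] F [-0.9 -0.9 -0.6] w 0.0853
```

View pics/g1.png

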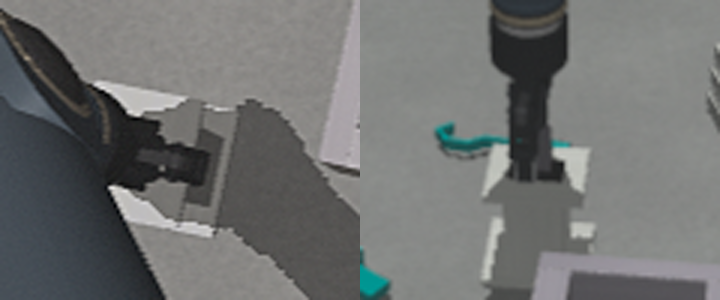

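Emit:
jog_arm --motion '[{"travel": [0.006,-0.005,-0.001],"delta_rot": [0,0,0],"fingers": -1},{"travel": [0,0,0],"delta_rot": [0,0,0],"fingers": 1},{"travel": [0,0,0],"delta_rot": [0,0,0],"fingers": 1},{"travel": [0,0,0],"delta_rot": [0,0,0],"fingers": 1},{"travel": [0,0,0],"delta_rot": [0,0,0],"fingers": 1}]'

```text
time_s: 4.5
tcp_pos: [0.4797, 0.3645, 0.1446]
tool_rot: [-1.566, 0.142, -0.142]
contact_force: [-1.9, -1.8, 2.3]
gripper_width: 0.0134
```

Emit:
jog_arm --motion '[{"travel": [0,0,0],"delta_rot": [0,0,0],"fingers": 1},{"travel": [0,0,0],"delta_rot": [0,0,0],"fingers": 1},{"travel": [0,0,0],"delta_rot": [0,0,0],"fingers": 1},{"travel": [0,-0.005,0],"delta_rot": [0,0,0],"fingers": 1},{"travel": [0,-0.01,0],"delta_rot": [0,0,0],"fingers": 1}]'

```text
time_s: 5.12
tcp_pos: [0.4792, 0.3637, 0.1513]
tool_rot: [-1.568, 0.143, -0.141]
contact_force: [-0.2, -1.1, -1.8]
gripper_width: 0.0132
```

```bash
python3 - <<'E'
from h import *
st()
E
```

```text
t 5.12 p [0.4792 0.3637 0.1513] yaw -0.1806 down [-0.001 -0.001 -1.   ] F [-0.2 -1.1 -1.8] w 0.0132
```

Emit:
jog_arm --motion '[{"travel": [0,-0.03,0],"delta_rot": [0,0,0],"fingers": 1},{"travel": [0,-0.04,0],"delta_rot": [0,0,0],"fingers": 1},{"travel": [0,-0.04,0],"delta_rot": [0,0,0],"fingers": 1},{"travel": [0,-0.04,0],"delta_rot": [0,0,0],"fingers": 1},{"travel": [0,-0.04,0],"delta_rot": [0,0,0],"fingers": 1}]'

```text
time_s: 5.75
tcp_pos: [0.4798, 0.3643, 0.2485]
tool_rot: [-1.565, 0.141, -0.142]
contact_force: [1.0, 0.6, -1.6]
gripper_width: 0.0135
```

Emit:
jog_arm --motion '[{"travel": [0,-0.04,0],"delta_rot": [0,0,0],"fingers": 1},{"travel": [0,-0.04,0],"delta_rot": [0,0,0],"fingers": 1},{"travel": [0,-0.03,0],"delta_rot": [0,0,0],"fingers": 1},{"travel": [0,-0.02,0],"delta_rot": [0,0,0],"fingers": 1},{"travel": [0,-0.01,0],"delta_rot": [0,0,0],"fingers": 1}]'

```text
time_s: 6.38
tcp_pos: [0.4797, 0.3643, 0.3173]
tool_rot: [-1.566, 0.142, -0.142]
contact_force: [-0.5, -0.4, -2.2]
gripper_width: 0.0133
```

```bash
python3 - <<'E'
from h import *
st()
c=viewer.camera('side'); np.save('side2.npy',c,allow_pickle=True)
p=np.array(telemetry.state()['tcp_pos'])+[0,0,-.125+.002]
u,v=proj(c,[p])[0]; print(u,v)
x0,y0=int(u)-40,int(v)-55; im=cv2.resize(c['pixels'][:,:,::-1],None,fx=7,fy=7,interpolation=cv2.INTER_CUBIC)
cv2.circle(im,(int((u+.5)*7),int((v+.5)*7)),4,(0,0,255),1); im=im[y0*7:(y0+80)*7,x0*7:(x0+80)*7]; cv2.imwrite('pics/hook2.png',im); print(x0,y0)
c=viewer.camera('top'); np.save('top2.npy',c,allow_pickle=True)
E
```

```text
t 6.38 p [0.4797 0.3643 0.3173] yaw -0.1806 down [ 0.  0. -1.] F [-0.5 -0.4 -2.2] w 0.0133
319.08952728157135 145.8470374274336
279 90
```

View pics/hook2.png

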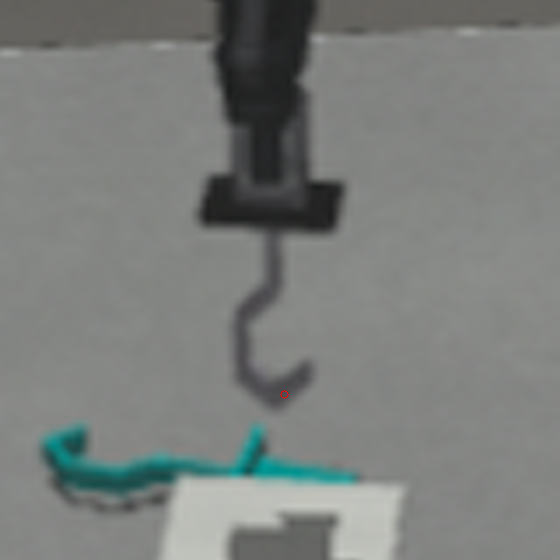

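```bash
python3 - <<'E'
from h import *
c=np.load('top2.npy',allow_pickle=True).item(); s=8
im=cv2.resize(c['pixels'][:,:,::-1],None,fx=s,fy=s,interpolation=cv2.INTER_CUBIC)
def L(P,col): cv2.polylines(im,[((proj(c,P)+.5)*s).astype(int)],True,col,1)
a=-.194
for (x,y),col in (((.5555,.1359),(0,0,255)),((.5552,.1283),(0,255,0))):
    L(box((x,y,a),.006,.052,.08,.08)[4:],col); L(box((x,y,a),.1,.066,.04,.04)[4:],col)
L(box((.5555,.1359,a),.13,.084,.135,.135)[4:],(0,255,255))
cv2.imwrite('pics/bail.png',im[170*s:270*s,262*s:345*s])
E
```

```text
(no output)
```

View pics/bail.png

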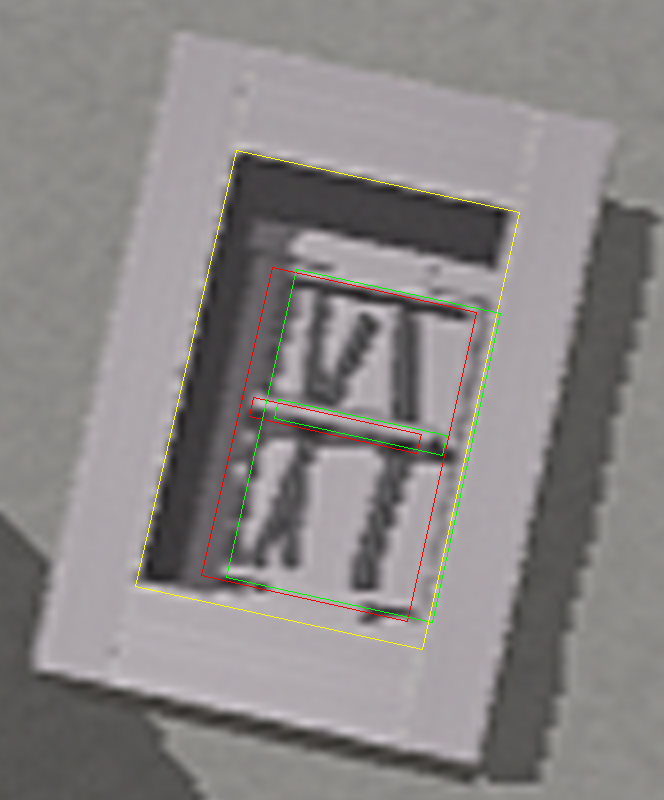

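```bash
python3 - <<'E'
from h import *
plan([(.5315,.1375,.31,-.194,10)],1)
E
```

```text
[{"travel":[0.01,0.001,-0.023],"delta_rot":[0.0,0.001,0.0],"fingers":1},{"travel":[0.013,0.001,-0.03],"delta_rot":[0.0,0.001,0.0],"fingers":1},{"travel":[0.018,0.001,-0.043],"delta_rot":[0.0,0.001,0.0],"fingers":1},{"travel":[0.024,0.002,-0.055],"delta_rot":[0.0,0.002,0.0],"fingers":1},{"travel":[0.027,0.002,-0.063],"delta_rot":[0.0,0.001,0.0],"fingers":1}]
[{"travel":[0.028,0.002,-0.062],"delta_rot":[0.0,0.002,0.0],"fingers":1},{"travel":[0.024,0.002,-0.055],"delta_rot":[0.0,0.002,0.0],"fingers":1},{"travel":[0.019,0.001,-0.043],"delta_rot":[0.0,0.001,0.0],"fingers":1},{"travel":[0.013,0.001,-0.03],"delta_rot":[0.0,0.001,0.0],"fingers":1},{"travel":[0.01,0.001,-0.023],"delta_rot":[0.0,0.001,0.0],"fingers":1}]
```

Emit:
jog_arm --motion '[{"travel": [0.01,0.001,-0.023],"delta_rot": [0.0,0.001,0.0],"fingers": 1},{"travel": [0.013,0.001,-0.03],"delta_rot": [0.0,0.001,0.0],"fingers": 1},{"travel": [0.018,0.001,-0.043],"delta_rot": [0.0,0.001,0.0],"fingers": 1},{"travel": [0.024,0.002,-0.055],"delta_rot": [0.0,0.002,0.0],"fingers": 1},{"travel": [0.027,0.002,-0.063],"delta_rot": [0.0,0.001,0.0],"fingers": 1}]'

```text
time_s: 7.1
tcp_pos: [0.5057, 0.2481, 0.3132]
tool_rot: [-1.566, 0.148, -0.148]
contact_force: [0.2, 0.0, -1.7]
gripper_width: 0.0136
```

Emit:
jog_arm --motion '[{"travel": [0.028,0.002,-0.062],"delta_rot": [0.0,0.002,0.0],"fingers": 1},{"travel": [0.024,0.002,-0.055],"delta_rot": [0.0,0.002,0.0],"fingers": 1},{"travel": [0.019,0.001,-0.043],"delta_rot": [0.0,0.001,0.0],"fingers": 1},{"travel": [0.013,0.001,-0.03],"delta_rot": [0.0,0.001,0.0],"fingers": 1},{"travel": [0.01,0.001,-0.023],"delta_rot": [0.0,0.001,0.0],"fingers": 1}]'

```text
time_s: 7.72
tcp_pos: [0.5315, 0.1358, 0.3098]
tool_rot: [-1.565, 0.153, -0.153]
contact_force: [-0.4, -0.3, -2.2]
gripper_width: 0.0134
```

```bash
python3 - <<'E'
from h import *
st(); st()
c=viewer.camera('side'); p=np.array(telemetry.state()['tcp_pos']); st()
s=7; im=cv2.resize(c['pixels'][:,:,::-1],None,fx=s,fy=s,interpolation=cv2.INTER_CUBIC)
u=np.array([.981,-.193,0])
for q in (p+[0,0,-.123],p-.0028*u-[0,0,.125]):
    cv2.circle(im,tuple(((proj(c,[q])[0]+.5)*s).astype(int)),4,(0,0,255),1)
x,y=proj(c,[p+[0,0,-.08]])[0].astype(int); cv2.imwrite('pics/h3.png',im[(y-35)*s:(y+40)*s,(x-40)*s:(x+40)*s]); print(x-40,y-35)
plan([(.5315,.1375,.177,-.194,10)],1)
E
```

```text
t 7.72 p [0.5315 0.1358 0.3098] yaw -0.1953 down [-0.  0. -1.] F [-0.4 -0.3 -2.2] w 0.0134
t 7.72 p [0.5315 0.1358 0.3098] yaw -0.1953 down [-0.  0. -1.] F [-0.4 -0.3 -2.2] w 0.0134
t 7.78 p [0.5319 0.1342 0.3097] yaw -0.1972 down [ 0.    -0.001 -1.   ] F [-0.4 -1.5 -2. ] w 0.0133
303 152
[{"travel":[0.0,0.014,0.0],"delta_rot":[0.0,0.0,0.0],"fingers":1},{"travel":[0.0,0.019,0.001],"delta_rot":[0.0,0.0,0.0],"fingers":1},{"travel":[0.0,0.027,0.0],"delta_rot":[0.0,-0.001,0.0],"fingers":1},{"travel":[-0.001,0.034,0.001],"delta_rot":[0.0,0.0,0.0],"fingers":1},{"travel":[0.0,0.039,0.001],"delta_rot":[0.001,-0.001,0.0],"fingers":1}]
[{"travel":[0.0,0.039,0.001],"delta_rot":[0.0,0.0,0.0],"fingers":1},{"travel":[-0.001,0.034,0.001],"delta_rot":[0.0,0.0,0.0],"fingers":1},{"travel":[0.0,0.026,0.001],"delta_rot":[0.0,-0.001,0.0],"fingers":1},{"travel":[0.0,0.019,0.0],"delta_rot":[0.0,0.0,0.0],"fingers":1},{"travel":[0.0,0.014,0.001],"delta_rot":[0.0,0.0,0.0],"fingers":1}]
```

View pics/h3.png

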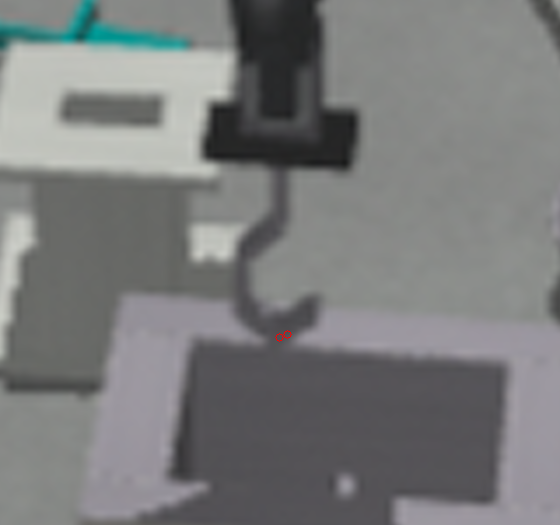

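Emit:
jog_arm --motion '[{"travel": [0.0,0.015,0.0],"delta_rot": [0.0,0.0,0.0],"fingers": 1},{"travel": [0.0,0.025,0.001],"delta_rot": [0.0,0.0,0.0],"fingers": 1},{"travel": [0.0,0.034,0.001],"delta_rot": [0.0,0.0,0.0],"fingers": 1},{"travel": [0.0,0.04,0.001],"delta_rot": [0.0,0.0,0.0],"fingers": 1},{"travel": [0.0,0.04,0.001],"delta_rot": [0.0,0.0,0.0],"fingers": 1}]'

```text
time_s: 8.4
tcp_pos: [0.5312, 0.1397, 0.2308]
tool_rot: [-1.566, 0.153, -0.15]
contact_force: [-0.2, 0.3, -0.9]
gripper_width: 0.0137
```

Emit:
jog_arm --motion '[{"travel": [0.0,0.036,0.0],"delta_rot": [0.0,0.0,0.0],"fingers": 1},{"travel": [0.0,0.03,0.0],"delta_rot": [0.0,0.0,0.0],"fingers": 1},{"travel": [0.0,0.024,0.0],"delta_rot": [0.0,0.0,0.0],"fingers": 1},{"travel": [0.0,0.016,0.0],"delta_rot": [0.0,0.0,0.0],"fingers": 1},{"travel": [0.0,0.01,0.0],"delta_rot": [0.0,0.0,0.0],"fingers": 1}]'

```text
time_s: 9.02
tcp_pos: [0.5319, 0.1393, 0.1745]
tool_rot: [-1.565, 0.152, -0.152]
contact_force: [0.3, -0.3, -1.4]
gripper_width: 0.0133
```

```bash
python3 - <<'E'
from h import *
st()
E
```

```text
t 9.03 p [0.5319 0.1393 0.1745] yaw -0.1941 down [ 0.  0. -1.] F [ 0.3 -0.3 -1.4] w 0.0133
```

Emit:
jog_arm --motion '[{"travel": [0.01,0,0],"delta_rot": [0,0,0],"fingers": 1},{"travel": [0.016,0,0],"delta_rot": [0,0,0],"fingers": 1},{"travel": [0.016,0,0],"delta_rot": [0,0,0],"fingers": 1},{"travel": [0.01,0,0],"delta_rot": [0,0,0],"fingers": 1},{"travel": [0.004,0,0],"delta_rot": [0,0,0],"fingers": 1}]'

```text
time_s: 9.65
tcp_pos: [0.5597, 0.1336, 0.1748]
tool_rot: [-1.565, 0.153, -0.153]
contact_force: [1.2, 1.0, -1.7]
gripper_width: 0.0133
```

Emit:
jog_arm --motion '[{"travel": [0,-0.01,0],"delta_rot": [0,0,0],"fingers": 1},{"travel": [0,-0.012,0],"delta_rot": [0,0,0],"fingers": 1},{"travel": [0,-0.012,0],"delta_rot": [0,0,0],"fingers": 1},{"travel": [0,-0.012,0],"delta_rot": [0,0,0],"fingers": 1},{"travel": [0,-0.012,0],"delta_rot": [0,0,0],"fingers": 1}]'

```text
time_s: 10.28
tcp_pos: [0.5589, 0.1338, 0.2039]
tool_rot: [-1.566, 0.153, -0.152]
contact_force: [0.3, -0.4, -4.2]
gripper_width: 0.013
```

```bash
python3 - <<'E'
from h import *
st()
E
```

```text
t 10.28 p [0.5589 0.1338 0.2039] yaw -0.1941 down [-0.001 -0.    -1.   ] F [ 0.3 -0.4 -4.2] w 0.013
```

Emit:
jog_arm --motion '[{"travel": [0,-0.016,0],"delta_rot": [0,0,0],"fingers": 1},{"travel": [0,-0.022,0],"delta_rot": [0,0,0],"fingers": 1},{"travel": [0,-0.026,0],"delta_rot": [0,0,0],"fingers": 1},{"travel": [0,-0.03,0],"delta_rot": [0,0,0],"fingers": 1},{"travel": [0,-0.034,0],"delta_rot": [0,0,0],"fingers": 1}]'

```text
time_s: 10.9
tcp_pos: [0.5593, 0.1338, 0.269]
tool_rot: [-1.565, 0.152, -0.153]
contact_force: [-0.1, -0.4, -3.3]
gripper_width: 0.0133
```

Emit:
jog_arm --motion '[{"travel": [0,-0.036,0],"delta_rot": [0,0,0],"fingers": 1},{"travel": [0,-0.036,0],"delta_rot": [0,0,0],"fingers": 1},{"travel": [0,-0.036,0],"delta_rot": [0,0,0],"fingers": 1},{"travel": [0,-0.034,0],"delta_rot": [0,0,0],"fingers": 1},{"travel": [0,-0.03,0],"delta_rot": [0,0,0],"fingers": 1}]'

```text
time_s: 11.52
tcp_pos: [0.5593, 0.1338, 0.3551]
tool_rot: [-1.565, 0.152, -0.153]
contact_force: [0.0, 0.3, -5.1]
gripper_width: 0.0135
```

Emit:
jog_arm --motion '[{"travel": [0,-0.02,0],"delta_rot": [0,0,0],"fingers": 1},{"travel": [0,-0.012,0],"delta_rot": [0,0,0],"fingers": 1},{"travel": [0,-0.006,0],"delta_rot": [0,0,0],"fingers": 1},{"travel": [0,0,0],"delta_rot": [0,0,0],"fingers": 1},{"travel": [0,0,0],"delta_rot": [0,0,0],"fingers": 1}]'

```text
time_s: 12.15
tcp_pos: [0.5591, 0.1338, 0.3723]
tool_rot: [-1.566, 0.153, -0.152]
contact_force: [-0.6, 0.5, -3.7]
gripper_width: 0.0132
```

```bash
python3 - <<'E'
from h import *
st()
C={n:viewer.camera(n) for n in('side','top')}
p=np.array(telemetry.state()['tcp_pos'])
t=[]
for n,c in C.items():
    u,v=proj(c,[p-[0,0,.12]])[0].astype(int); im=c['pixels'][max(v-50,0):v+50,u-50:u+50,::-1]; t.append(cv2.resize(im,(400,400),interpolation=cv2.INTER_CUBIC)); print(n,u-50,v-50)
cv2.imwrite('pics/l4.png',np.hstack(t))
# tray target: bar at tray centre, hook offset -.0045 along yaw
a=.088; d=np.array([np.cos(a),np.sin(a)]); T=np.array([.452,-.358])+.004*d; print(T)
plan([(*T,.367,a,25)],1)
E
```

```text
t 12.15 p [0.5591 0.1338 0.3723] yaw -0.1942 down [-0.001 -0.    -1.   ] F [-0.6  0.5 -3.7] w 0.0132
side 304 130
top 251 159
[ 0.45598452 -0.35764845]
[{"travel":[0.0,0.0,-0.02],"delta_rot":[0.0,-0.005,0.0],"fingers":1},{"travel":[-0.001,0.0,-0.022],"delta_rot":[0.0,-0.006,0.0],"fingers":1},{"travel":[0.0,0.001,-0.024],"delta_rot":[0.0,-0.007,0.0],"fingers":1},{"travel":[-0.001,0.0,-0.027],"delta_rot":[0.0,-0.007,0.0],"fingers":1},{"travel":[-0.001,0.0,-0.032],"delta_rot":[0.0,-0.009,0.0],"fingers":1}]
[{"travel":[-0.002,0.001,-0.036],"delta_rot":[0.0,-0.009,0.0],"fingers":1},{"travel":[-0.002,0.0,-0.042],"delta_rot":[0.0,-0.011,0.0],"fingers":1},{"travel":[-0.004,0.001,-0.046],"delta_rot":[0.0,-0.013,0.0],"fingers":1},{"travel":[-0.004,0.0,-0.051],"delta_rot":[0.0,-0.013,0.0],"fingers":1},{"travel":[-0.005,0.001,-0.054],"delta_rot":[0.0,-0.015,0.0],"fingers":1}]
[{"travel":[-0.007,0.001,-0.057],"delta_rot":[0.0,-0.016,0.0],"fingers":1},{"travel":[-0.007,0.0,-0.059],"delta_rot":[0.0,-0.016,0.0],"fingers":1},{"travel":[-0.009,0.001,-0.06],"delta_rot":[0.0,-0.016,0.0],"fingers":1},{"t
[... 172 characters left out ...]
3],"delta_rot":[0.0,-0.015,-0.001],"fingers":1},{"travel":[-0.01,0.0,-0.05],"delta_rot":[0.0,-0.014,0.0],"fingers":1},{"travel":[-0.011,0.001,-0.045],"delta_rot":[0.0,-0.012,0.0],"fingers":1},{"travel":[-0.009,0.0,-0.041],"delta_rot":[0.0,-0.011,0.0],"fingers":1},{"travel":[-0.009,0.001,-0.035],"delta_rot":[0.0,-0.01,0.0],"fingers":1}]
[{"travel":[-0.008,0.0,-0.03],"delta_rot":[0.0,-0.008,0.0],"fingers":1},{"travel":[-0.008,0.0,-0.027],"delta_rot":[0.0,-0.008,0.0],"fingers":1},{"travel":[-0.006,0.001,-0.023],"delta_rot":[0.0,-0.006,0.0],"fingers":1},{"travel":[-0.006,0.0,-0.021],"delta_rot":[0.0,-0.006,0.0],"fingers":1},{"travel":[-0.006,0.0,-0.019],"delta_rot":[0.0,-0.005,0.0],"fingers":1}]
```

View pics/l4.png

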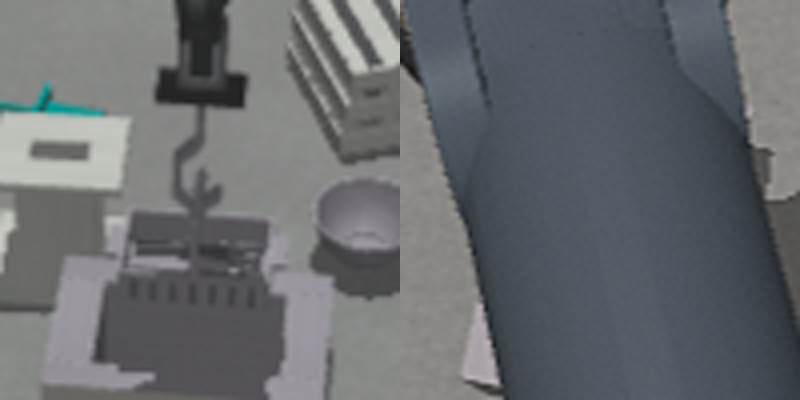

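Emit:
jog_arm --motion '[{"travel": [0.0,0.0,-0.01],"delta_rot": [0.0,-0.005,0.0],"fingers": 1},{"travel": [-0.001,0.0,-0.02],"delta_rot": [0.0,-0.006,0.0],"fingers": 1},{"travel": [0.0,0.001,-0.028],"delta_rot": [0.0,-0.007,0.0],"fingers": 1},{"travel": [-0.001,0.0,-0.032],"delta_rot": [0.0,-0.007,0.0],"fingers": 1},{"travel": [-0.001,0.0,-0.035],"delta_rot": [0.0,-0.009,0.0],"fingers": 1}]'

```text
time_s: 12.88
tcp_pos: [0.5464, 0.0709, 0.3724]
tool_rot: [-1.567, 0.125, -0.125]
contact_force: [-0.4, 0.1, -3.8]
gripper_width: 0.0136
```

Emit:
jog_arm --motion '[{"travel": [-0.002,0.001,-0.038],"delta_rot": [0.0,-0.009,0.0],"fingers": 1},{"travel": [-0.002,0.0,-0.042],"delta_rot": [0.0,-0.011,0.0],"fingers": 1},{"travel": [-0.004,0.001,-0.046],"delta_rot": [0.0,-0.013,0.0],"fingers": 1},{"travel": [-0.004,0.0,-0.051],"delta_rot": [0.0,-0.013,0.0],"fingers": 1},{"travel": [-0.005,0.001,-0.054],"delta_rot": [0.0,-0.015,0.0],"fingers": 1}]'

```text
time_s: 13.5
tcp_pos: [0.5223, -0.0426, 0.371]
tool_rot: [-1.569, 0.074, -0.075]
contact_force: [0.3, 0.7, -3.7]
gripper_width: 0.0131
```

Emit:
jog_arm --motion '[{"travel": [-0.007,0.001,-0.057],"delta_rot": [0.0,-0.016,0.0],"fingers": 1},{"travel": [-0.007,0.0,-0.059],"delta_rot": [0.0,-0.016,0.0],"fingers": 1},{"travel": [-0.009,0.001,-0.06],"delta_rot": [0.0,-0.016,0.0],"fingers": 1},{"travel": [-0.01,0.001,-0.059],"delta_rot": [0.0,-0.016,0.0],"fingers": 1},{"travel": [-0.01,0.0,-0.057],"delta_rot": [0.0,-0.015,0.0],"fingers": 1}]'

```text
time_s: 14.12
tcp_pos: [0.4914, -0.1873, 0.3695]
tool_rot: [-1.571, 0.01, -0.01]
contact_force: [-0.7, 0.7, -3.5]
gripper_width: 0.013
```

Emit:
jog_arm --motion '[{"travel": [-0.011,0.001,-0.053],"delta_rot": [0.0,-0.015,-0.001],"fingers": 1},{"travel": [-0.01,0.0,-0.05],"delta_rot": [0.0,-0.014,0.0],"fingers": 1},{"travel": [-0.011,0.001,-0.045],"delta_rot": [0.0,-0.012,0.0],"fingers": 1},{"travel": [-0.009,0.0,-0.041],"delta_rot": [0.0,-0.011,0.0],"fingers": 1},{"travel": [-0.009,0.001,-0.035],"delta_rot": [0.0,-0.01,0.0],"fingers": 1}]'

```text
time_s: 14.75
tcp_pos: [0.4678, -0.2994, 0.368]
tool_rot: [-1.571, -0.042, 0.04]
contact_force: [0.1, 0.2, -3.6]
gripper_width: 0.0134
```

Emit:
jog_arm --motion '[{"travel": [-0.008,0.0,-0.034],"delta_rot": [0.0,-0.008,0.0],"fingers": 1},{"travel": [-0.008,0.0,-0.03],"delta_rot": [0.0,-0.008,0.0],"fingers": 1},{"travel": [-0.006,0.001,-0.026],"delta_rot": [0.0,-0.006,0.0],"fingers": 1},{"travel": [-0.006,0.0,-0.018],"delta_rot": [0.0,-0.006,0.0],"fingers": 1},{"travel": [-0.006,0.0,-0.01],"delta_rot": [0.0,-0.005,0.0],"fingers": 1}]'

```text
time_s: 15.38
tcp_pos: [0.4557, -0.3581, 0.3672]
tool_rot: [-1.57, -0.069, 0.068]
contact_force: [-0.3, 0.7, -4.3]
gripper_width: 0.0135
```

```bash
python3 - <<'E'
from h import *
st()
C={n:viewer.camera(n) for n in('side','top')}; st()
p=np.array(telemetry.state()['tcp_pos'])
t=[]
for n,c in C.items():
    im=c['pixels'][:,:,::-1]; r=(240,250,420,440) if n=='side' else (440,180,600,349)
    im=im[r[1]:r[3],r[0]:r[2]]; t.append(cv2.resize(im,(400,422),interpolation=cv2.INTER_CUBIC))
cv2.imwrite('pics/l5.png',np.hstack(t))
E
```

```text
t 15.38 p [ 0.4557 -0.3581  0.3672] yaw 0.0876 down [ 0.001  0.    -1.   ] F [-0.3  0.7 -4.3] w 0.0135
t 15.47 p [ 0.4555 -0.3581  0.3672] yaw 0.0868 down [ 0.001 -0.    -1.   ] F [ 0.2  0.1 -3.9] w 0.0133
```

View pics/l5.png

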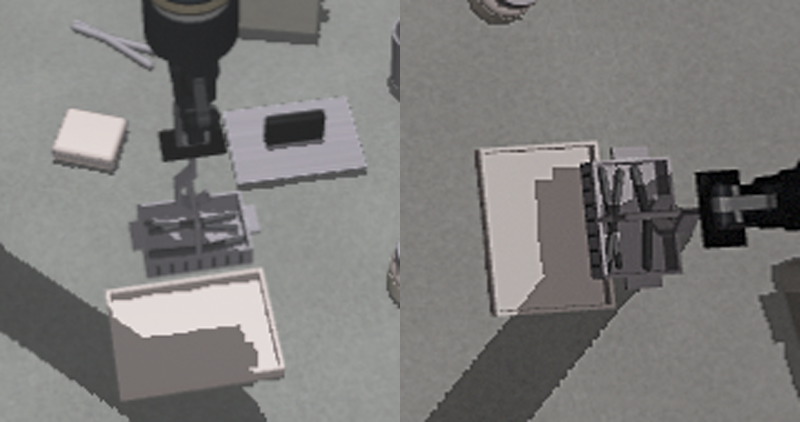

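```bash
python3 - <<'E'
from h import *
c=np.load('top0.npy',allow_pickle=True).item()
print(proj(c,[[.4515,-.3584,.251]]), onz(c,[[536,265.3]],.251))
E
```

```text
[[543.11444825 267.23338225]] [[ 0.45507821 -0.3441395   0.251     ]]
```

Emit:
jog_arm --motion '[{"travel": [0,0.012,0],"delta_rot": [0,0,0],"fingers": 1},{"travel": [0,0.022,0],"delta_rot": [0,0,0],"fingers": 1},{"travel": [0,0.03,0],"delta_rot": [0,0,0],"fingers": 1},{"travel": [0,0.034,0],"delta_rot": [0,0,0],"fingers": 1},{"travel": [0,0.034,0],"delta_rot": [0,0,0],"fingers": 1}]'

```text
time_s: 16.1
tcp_pos: [0.4558, -0.3573, 0.2996]
tool_rot: [-1.569, -0.069, 0.069]
contact_force: [0.2, 0.3, -3.8]
gripper_width: 0.0134
```

Emit:
jog_arm --motion '[{"travel": [0,0.034,0],"delta_rot": [0,0,0],"fingers": 1},{"travel": [0,0.034,0],"delta_rot": [0,0,0],"fingers": 1},{"travel": [0,0.034,0],"delta_rot": [0,0,0],"fingers": 1},{"travel": [0,0.032,0],"delta_rot": [0,0,0],"fingers": 1},{"travel": [0,0.026,0],"delta_rot": [0,0,0],"fingers": 1}]'

```text
time_s: 16.73
tcp_pos: [0.456, -0.3575, 0.2201]
tool_rot: [-1.569, -0.069, 0.068]
contact_force: [0.5, 0.5, -4.1]
gripper_width: 0.0133
```

Emit:
jog_arm --motion '[{"travel": [0,0.018,0],"delta_rot": [0,0,0],"fingers": 1},{"travel": [0,0.01,0],"delta_rot": [0,0,0],"fingers": 1},{"travel": [0,0.006,0],"delta_rot": [0,0,0],"fingers": 1},{"travel": [0,0.004,0],"delta_rot": [0,0,0],"fingers": 1},{"travel": [0,0.0,0],"delta_rot": [0,0,0],"fingers": 1}]'

```text
time_s: 17.35
tcp_pos: [0.4562, -0.3576, 0.2023]
tool_rot: [-1.57, -0.07, 0.068]
contact_force: [-0.4, 0.0, -4.0]
gripper_width: 0.0133
```

```bash
python3 - <<'E'
from h import *
st()
for n in('top','side'):
    c=viewer.camera(n); save(c,n+'6.png'); np.save(n+'6.npy',c,allow_pickle=True)
    for r in models.masks_of(c,'basket_bail')[:2]:
        m=r['mask']; print(n,round(r['conf'],2),r['location'],m.sum(), onz(c,[r['location']],.04))
        ys,xs=np.where(m); print(xs.min(),xs.max(),ys.min(),ys.max())
        print(fit([(c,m)],[.452,-.355,.088],lambda p:box(p,.1,.066,.021,.047)))
    print(proj(c,box((.452,-.358,.088),.1,.066,.021,.047)).round(0).tolist())
E
```

```text
t 17.35 p [ 0.4562 -0.3576  0.2023] yaw 0.0876 down [ 0.001 -0.    -1.   ] F [-0.4  0.  -4. ] w 0.0133
top 0.74 [499.8, 267.8] 1185 [[ 0.45941684 -0.35361571  0.04      ]]
485 517 245 293
(array([ 0.45548404, -0.35827915,  0.08374167]), np.float64(0.8110466599464417))
[[514.0, 290.0], [510.0, 251.0], [484.0, 252.0], [488.0, 292.0], [518.0, 290.0], [514.0, 250.0], [487.0, 251.0], [491.0, 292.0]]
side 0.97 [330.1, 397.0] 1464 [[ 0.45896469 -0.36911163  0.04      ]]
302 355 377 413
(array([ 0.45299103, -0.35952526,  0.11322993]), np.float64(0.8609472513198853))
[[307.0, 413.0], [351.0, 407.0], [346.0, 382.0], [304.0, 388.0], [307.0, 407.0], [351.0, 401.0], [346.0, 376.0], [303.0, 382.0]]
```

Emit:
jog_arm --motion '[{"travel": [0,0.006,0],"delta_rot": [0,0,0],"fingers": 1},{"travel": [0,0.006,0],"delta_rot": [0,0,0],"fingers": 1},{"travel": [0,0.006,0],"delta_rot": [0,0,0],"fingers": 1},{"travel": [0,0.005,0],"delta_rot": [0,0,0],"fingers": 1},{"travel": [0,0.004,0],"delta_rot": [0,0,0],"fingers": 1}]'

```text
time_s: 18.18
tcp_pos: [0.4561, -0.3576, 0.1885]
tool_rot: [-1.57, -0.069, 0.068]
contact_force: [0.6, 0.6, -3.3]
gripper_width: 0.013
```

Emit:
jog_arm --motion '[{"travel": [0,0.003,0],"delta_rot": [0,0,0],"fingers": 1},{"travel": [0,0.003,0],"delta_rot": [0,0,0],"fingers": 1},{"travel": [0,0.003,0],"delta_rot": [0,0,0],"fingers": 1},{"travel": [0,0.003,0],"delta_rot": [0,0,0],"fingers": 1},{"travel": [0,0.0,0],"delta_rot": [0,0,0],"fingers": 1}]'

```text
time_s: 18.8
tcp_pos: [0.4562, -0.3576, 0.1827]
tool_rot: [-1.57, -0.07, 0.068]
contact_force: [0.4, 0.4, -0.9]
gripper_width: 0.0136
```

Emit:
jog_arm --motion '[{"travel": [0,0.006,0],"delta_rot": [0,0,0],"fingers": 1},{"travel": [0,0.009,0],"delta_rot": [0,0,0],"fingers": 1},{"travel": [0,0.009,0],"delta_rot": [0,0,0],"fingers": 1},{"travel": [0,0.006,0],"delta_rot": [0,0,0],"fingers": 1},{"travel": [0,0.003,0],"delta_rot": [0,0,0],"fingers": 1}]'

```text
time_s: 19.42
tcp_pos: [0.4561, -0.3575, 0.1659]
tool_rot: [-1.57, -0.069, 0.068]
contact_force: [-0.3, -0.1, -1.1]
gripper_width: 0.0134
```

Emit:
jog_arm --motion '[{"travel": [-0.004,0,0],"delta_rot": [0,0,0],"fingers": 1},{"travel": [-0.01,0,0],"delta_rot": [0,0,0],"fingers": 1},{"travel": [-0.01,0,0],"delta_rot": [0,0,0],"fingers": 1},{"travel": [-0.01,0,0],"delta_rot": [0,0,0],"fingers": 1},{"travel": [-0.01,0,0],"delta_rot": [0,0,0],"fingers": 1}]'

```text
time_s: 20.05
tcp_pos: [0.4338, -0.3596, 0.1663]
tool_rot: [-1.57, -0.069, 0.068]
contact_force: [-0.3, 0.6, -1.7]
gripper_width: 0.0138
```

Emit:
jog_arm --motion '[{"travel": [-0.01,0,0],"delta_rot": [0,0,0],"fingers": 1},{"travel": [-0.004,0,0],"delta_rot": [0,0,0],"fingers": 1},{"travel": [0,0,0],"delta_rot": [0,0,0],"fingers": 1},{"travel": [0,-0.006,0],"delta_rot": [0,0,0],"fingers": 1},{"travel": [0,-0.01,0],"delta_rot": [0,0,0],"fingers": 1}]'

```text
time_s: 20.68
tcp_pos: [0.4274, -0.36, 0.1744]
tool_rot: [-1.57, -0.07, 0.068]
contact_force: [-0.5, -0.4, -1.3]
gripper_width: 0.0133
```

```bash
python3 - <<'E'
from h import *
st()
c=viewer.camera('side'); r=models.masks_of(c,'basket_bail')[0]; m=r['mask']; ys,xs=np.where(m); print(r['conf'],r['location'],m.sum(),xs.min(),xs.max(),ys.min(),ys.max())
x=c['pixels'][330:440,270:390,::-1]; cv2.imwrite('pics/l7.png',cv2.resize(x,None,fx=5,fy=5,interpolation=cv2.INTER_CUBIC))
E
```

```text
t 20.68 p [ 0.4274 -0.36    0.1744] yaw 0.0879 down [ 0.001  0.    -1.   ] F [-0.5 -0.4 -1.3] w 0.0133
0.79 [331.1, 397.8] 1288 303 353 380 415
```

View pics/l7.png

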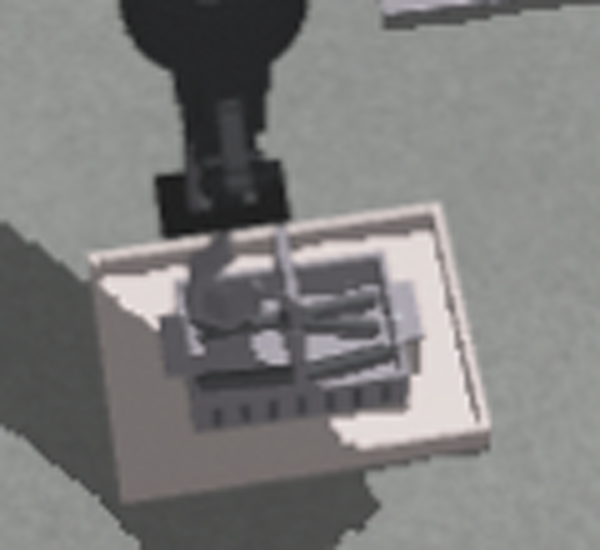

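```bash
python3 - <<'E'
from h import *
plan([(.4274,-.36,.32,.0879,10),(.4797,.3643,.317,-.181,20)],1)
E
```

```text
[{"travel":[0.0,-0.015,0.0],"delta_rot":[0.0,0.0,0.0],"fingers":1},{"travel":[0.0,-0.021,0.0],"delta_rot":[0.0,0.0,0.0],"fingers":1},{"travel":[0.0,-0.029,0.0],"delta_rot":[0.0,0.0,0.0],"fingers":1},{"travel":[0.0,-0.037,0.0],"delta_rot":[0.0,0.0,0.001],"fingers":1},{"travel":[0.0,-0.043,0.0],"delta_rot":[0.0,0.0,0.0],"fingers":1}]
[{"travel":[0.0,-0.043,0.0],"delta_rot":[0.001,0.0,0.0],"fingers":1},{"travel":[0.0,-0.037,0.001],"delta_rot":[0.0,0.0,0.001],"fingers":1},{"travel":[0.0,-0.029,0.0],"delta_rot":[0.0,0.0,0.0],"fingers":1},{"travel":[0.0,-0.021,0.0],"delta_rot":[0.0,0.0,0.0],"fingers":1},{"travel":[0.0,-0.015,0.0],"delta_rot":[0.0,0.0,0.0],"fingers":1}]
[{"travel":[0.006,0.0,0.036],"delta_rot":[0.0,0.007,0.0],"fingers":1},{"travel":[0.006,0.0,0.04],"delta_rot":[0.0,0.007,0.0],"fingers":1},{"travel":[0.007,0.001,0.047],"delta_rot":[0.0,0.008,0.0],"fingers":1},{"travel":[0.007,0.0,0.056],"delta_rot":[0.0,0.01,0.0],"fingers":1},{"travel":[0.009,0.0,0.066],"delta_rot":[0.0,0.012,0.0],"fingers":1}]
[{"travel":[0.009,0.0,0.078],"delta_rot":[0.0,0.014,0.0],"fingers":1},{"travel":[
[... 275 characters left out ...]
avel":[0.003,0.0,0.108],"delta_rot":[0.0,0.019,0.0],"fingers":1},{"travel":[0.001,0.001,0.105],"delta_rot":[0.0,0.019,0.0],"fingers":1},{"travel":[-0.002,0.0,0.098],"delta_rot":[0.0,0.017,0.0],"fingers":1},{"travel":[-0.003,0.001,0.089],"delta_rot":[0.0,0.016,0.0],"fingers":1},{"travel":[-0.003,0.0,0.078],"delta_rot":[0.0,0.014,0.0],"fingers":1}]
[{"travel":[-0.005,0.0,0.067],"delta_rot":[0.0,0.012,0.0],"fingers":1},{"travel":[-0.004,0.001,0.056],"delta_rot":[0.0,0.01,0.0],"fingers":1},{"travel":[-0.004,0.0,0.047],"delta_rot":[0.0,0.008,0.0],"fingers":1},{"travel":[-0.004,0.0,0.04],"delta_rot":[0.0,0.007,0.0],"fingers":1},{"travel":[-0.004,0.0,0.037],"delta_rot":[0.0,0.007,0.0],"fingers":1}]
```

Emit:
jog_arm --motion '[{"travel": [0,-0.01,0],"delta_rot": [0,0,0],"fingers": 1},{"travel": [0,-0.012,0],"delta_rot": [0,0,0],"fingers": 1},{"travel": [0,-0.016,0],"delta_rot": [0,0,0],"fingers": 1},{"travel": [0,-0.02,0],"delta_rot": [0,0,0],"fingers": 1},{"travel": [0,-0.024,0],"delta_rot": [0,0,0],"fingers": 1}]'

```text
time_s: 21.4
tcp_pos: [0.4272, -0.3601, 0.216]
tool_rot: [-1.57, -0.07, 0.068]
contact_force: [0.5, 0.4, -1.4]
gripper_width: 0.0137
```

Emit:
jog_arm --motion '[{"travel": [0,-0.035,0],"delta_rot": [0,0,0],"fingers": 1},{"travel": [0,-0.045,0],"delta_rot": [0,0,0],"fingers": 1},{"travel": [0,-0.05,0],"delta_rot": [0,0,0],"fingers": 1},{"travel": [0,-0.045,0],"delta_rot": [0,0,0],"fingers": 1},{"travel": [0,-0.03,0],"delta_rot": [0,0,0],"fingers": 1}]'

```text
time_s: 22.02
tcp_pos: [0.4273, -0.3605, 0.3197]
tool_rot: [-1.571, -0.071, 0.066]
contact_force: [0.1, 1.1, -2.0]
gripper_width: 0.013
```

Emit:
jog_arm --motion '[{"travel": [0.006,0.0,0.036],"delta_rot": [0.0,0.007,0.0],"fingers": 1},{"travel": [0.006,0.0,0.04],"delta_rot": [0.0,0.007,0.0],"fingers": 1},{"travel": [0.007,0.001,0.047],"delta_rot": [0.0,0.008,0.0],"fingers": 1},{"travel": [0.007,0.0,0.056],"delta_rot": [0.0,0.01,0.0],"fingers": 1},{"travel": [0.009,0.0,0.066],"delta_rot": [0.0,0.012,0.0],"fingers": 1}]'

```text
time_s: 22.65
tcp_pos: [0.4358, -0.2362, 0.3175]
tool_rot: [-1.571, -0.032, 0.03]
contact_force: [-0.1, -0.2, -1.1]
gripper_width: 0.0134
```

Emit:
jog_arm --motion '[{"travel": [0.009,0.0,0.078],"delta_rot": [0.0,0.014,0.0],"fingers": 1},{"travel": [0.009,0.001,0.088],"delta_rot": [0.0,0.015,0.0],"fingers": 1},{"travel": [0.008,0.0,0.098],"delta_rot": [0.0,0.018,0.0],"fingers": 1},{"travel": [0.006,0.001,0.105],"delta_rot": [0.0,0.018,0.0],"fingers": 1},{"travel": [0.005,0.0,0.108],"delta_rot": [0.0,0.019,0.0],"fingers": 1}]'

```text
time_s: 23.28
tcp_pos: [0.4529, 0.0033, 0.3167]
tool_rot: [-1.57, 0.036, -0.039]
contact_force: [1.0, 0.5, -0.9]
gripper_width: 0.0133
```

Emit:
jog_arm --motion '[{"travel": [0.003,0.0,0.108],"delta_rot": [0.0,0.019,0.0],"fingers": 1},{"travel": [0.001,0.001,0.105],"delta_rot": [0.0,0.019,0.0],"fingers": 1},{"travel": [-0.002,0.0,0.098],"delta_rot": [0.0,0.017,0.0],"fingers": 1},{"travel": [-0.003,0.001,0.089],"delta_rot": [0.0,0.016,0.0],"fingers": 1},{"travel": [-0.003,0.0,0.078],"delta_rot": [0.0,0.014,0.0],"fingers": 1}]'

```text
time_s: 23.9
tcp_pos: [0.4704, 0.2421, 0.3155]
tool_rot: [-1.568, 0.106, -0.107]
contact_force: [-0.1, -0.1, -0.8]
gripper_width: 0.0135
```

Emit:
jog_arm --motion '[{"travel": [-0.005,0.0,0.067],"delta_rot": [0.0,0.012,0.0],"fingers": 1},{"travel": [-0.004,0.001,0.056],"delta_rot": [0.0,0.01,0.0],"fingers": 1},{"travel": [-0.004,0.0,0.047],"delta_rot": [0.0,0.008,0.0],"fingers": 1},{"travel": [-0.004,0.0,0.04],"delta_rot": [0.0,0.007,0.0],"fingers": 1},{"travel": [-0.004,0.0,0.037],"delta_rot": [0.0,0.007,0.0],"fingers": 1}]'

```text
time_s: 24.52
tcp_pos: [0.4793, 0.3648, 0.3149]
tool_rot: [-1.566, 0.142, -0.144]
contact_force: [0.2, 0.3, -1.3]
gripper_width: 0.0131
```

Emit:
jog_arm --motion '[{"travel": [0,0,0],"delta_rot": [0,0,0],"fingers": 1},{"travel": [0,0,0],"delta_rot": [0,0,0],"fingers": 1},{"travel": [0,0,0],"delta_rot": [0,0,0],"fingers": 1},{"travel": [0,0,0],"delta_rot": [0,0,0],"fingers": 1},{"travel": [0,0,0],"delta_rot": [0,0,0],"fingers": 1}]'

```text
time_s: 25.15
tcp_pos: [0.4793, 0.3637, 0.3149]
tool_rot: [-1.566, 0.142, -0.144]
contact_force: [-0.7, -0.1, -1.7]
gripper_width: 0.0133
```

```bash
python3 - <<'E'
from h import *
st()
a=np.load('side2.npy',allow_pickle=True).item()['pixels']; c=viewer.camera('side'); b=c['pixels']
# compare rod/collar patch with pick-time image by template matching
for (x0,y0,x1,y1) in ((300,112,335,125),(308,122,330,150)):
    t=cv2.resize(a[y0:y1,x0:x1],None,fx=4,fy=4,interpolation=cv2.INTER_CUBIC); w=cv2.resize(b[y0-12:y1+12,x0-12:x1+12],None,fx=4,fy=4,interpolation=cv2.INTER_CUBIC)
    r=cv2.matchTemplate(w,t,cv2.TM_CCOEFF_NORMED); _,v,_,l=cv2.minMaxLoc(r); print(v,(np.array(l)/4-12))
plan([(.4797,.3643,.317,-.1806,2)],1); st()
E
```

```text
t 25.15 p [0.4793 0.3637 0.3149] yaw -0.1821 down [ 0.001  0.    -1.   ] F [-0.7 -0.1 -1.7] w 0.0133
0.9956954121589661 [0.   0.75]
0.9891336560249329 [0.   0.75]
[{"travel":[0.0,-0.002,0.001],"delta_rot":[0.0,-0.001,0.001],"fingers":1},{"travel":[0.001,-0.002,0.0],"delta_rot":[0.0,0.0,0.0],"fingers":1},{"travel":[0.0,0.0,0.0],"delta_rot":[0.0,0.0,0.0],"fingers":1},{"travel":[0.0,0.0,0.0],"delta_rot":[0.0,0.0,0.0],"fingers":1},{"travel":[0.0,0.0,0.0],"delta_rot":[0.0,0.0,0.0],"fingers":1}]
t 25.2 p [0.4792 0.3638 0.3149] yaw -0.1819 down [ 0.001  0.    -1.   ] F [ 0.6 -0.9 -1.8] w 0.0136
```

Emit:
jog_arm --motion '[{"travel": [0,0.015,0],"delta_rot": [0,0,0],"fingers": 1},{"travel": [0,0.03,0],"delta_rot": [0,0,0],"fingers": 1},{"travel": [0,0.035,0],"delta_rot": [0,0,0],"fingers": 1},{"travel": [0,0.035,0],"delta_rot": [0,0,0],"fingers": 1},{"travel": [0,0.03,0],"delta_rot": [0,0,0],"fingers": 1}]'

```text
time_s: 25.82
tcp_pos: [0.4789, 0.3638, 0.2405]
tool_rot: [-1.567, 0.143, -0.143]
contact_force: [-0.7, -0.8, -2.2]
gripper_width: 0.0134
```

Emit:
jog_arm --motion '[{"travel": [0,0.03,0],"delta_rot": [0,0,0],"fingers": 1},{"travel": [0,0.03,0],"delta_rot": [0,0,0],"fingers": 1},{"travel": [0,0.03,0],"delta_rot": [0,0,0],"fingers": 1},{"travel": [0,0.03,0],"delta_rot": [0,0,0],"fingers": 1},{"travel": [0,0.02,0],"delta_rot": [0,0,0],"fingers": 1}]'

```text
time_s: 26.45
tcp_pos: [0.4791, 0.3639, 0.1712]
tool_rot: [-1.567, 0.142, -0.143]
contact_force: [0.6, 0.1, -1.6]
gripper_width: 0.013
```

Emit:
jog_arm --motion '[{"travel": [0,0.016,0],"delta_rot": [0,0,0],"fingers": 1},{"travel": [0,0.012,0],"delta_rot": [0,0,0],"fingers": 1},{"travel": [0,0.008,0],"delta_rot": [0,0,0],"fingers": 1},{"travel": [0,0.006,0],"delta_rot": [0,0,0],"fingers": 1},{"travel": [0,0.0,0],"delta_rot": [0,0,0],"fingers": 1}]'

```text
time_s: 27.08
tcp_pos: [0.4793, 0.3641, 0.1513]
tool_rot: [-1.566, 0.142, -0.143]
contact_force: [-0.3, -0.4, -1.8]
gripper_width: 0.0137
```

```bash
python3 - <<'E'
from h import *
st()
E
```

```text
t 27.07 p [0.4793 0.3641 0.1513] yaw -0.1816 down [ 0.001  0.    -1.   ] F [-0.3 -0.4 -1.8] w 0.0137
```

Emit:
jog_arm --motion '[{"travel": [0,0.004,0],"delta_rot": [0,0,0],"fingers": 1},{"travel": [0,0.004,0],"delta_rot": [0,0,0],"fingers": 1},{"travel": [0,0.003,0],"delta_rot": [0,0,0],"fingers": 1},{"travel": [0,0.002,0],"delta_rot": [0,0,0],"fingers": 1},{"travel": [0,0,0],"delta_rot": [0,0,0],"fingers": 1}]'

```text
time_s: 27.7
tcp_pos: [0.4794, 0.3641, 0.1447]
tool_rot: [-1.566, 0.142, -0.143]
contact_force: [-0.7, 0.3, -2.4]
gripper_width: 0.0134
```

Emit:
jog_arm --motion '[{"travel": [0,0.002,0],"delta_rot": [0,0,0],"fingers": 1},{"travel": [0,0.001,0],"delta_rot": [0,0,0],"fingers": 1},{"travel": [0,0.0,0],"delta_rot": [0,0,0],"fingers": 1},{"travel": [0,0.0,0],"delta_rot": [0,0,0],"fingers": 1},{"travel": [0,0,0],"delta_rot": [0,0,0],"fingers": 1}]'

```text
time_s: 28.32
tcp_pos: [0.4795, 0.3642, 0.1445]
tool_rot: [-1.566, 0.142, -0.144]
contact_force: [-1.8, -1.7, 6.2]
gripper_width: 0.0136
```

Emit:
jog_arm --motion '[{"travel": [0,0,0],"delta_rot": [0,0,0],"fingers": -1},{"travel": [0,0,0],"delta_rot": [0,0,0],"fingers": -1},{"travel": [0,0,0],"delta_rot": [0,0,0],"fingers": -1},{"travel": [0,0,0],"delta_rot": [0,0,0],"fingers": -1},{"travel": [0,-0.01,0],"delta_rot": [0,0,0],"fingers": -1}]'

```text
time_s: 28.95
tcp_pos: [0.4791, 0.3639, 0.148]
tool_rot: [-1.567, 0.142, -0.143]
contact_force: [0.4, -0.4, 1.0]
gripper_width: 0.0853
```

Emit:
jog_arm --motion '[{"travel": [0,-0.025,0],"delta_rot": [0,0,0],"fingers": -1},{"travel": [0,-0.045,0],"delta_rot": [0,0,0],"fingers": -1},{"travel": [0,-0.05,0],"delta_rot": [0,0,0],"fingers": -1},{"travel": [0,-0.045,0],"delta_rot": [0,0,0],"fingers": -1},{"travel": [0,-0.025,0],"delta_rot": [0,0,0],"fingers": -1}]'

```text
time_s: 29.58
tcp_pos: [0.4798, 0.3645, 0.2456]
tool_rot: [-1.564, 0.14, -0.145]
contact_force: [0.2, 0.1, -0.3]
gripper_width: 0.0855
```

```bash
python3 - <<'E'
from h import *
st()
a=np.load('side0.npy',allow_pickle=True).item()['pixels']; c=viewer.camera('side'); b=c['pixels']; np.save('side8.npy',c,allow_pickle=True)
d=np.abs(a[140:215,285:350].astype(int)-b[140:215,285:350]).max(2); print('diff px',(d>40).sum())
t=a[148:175,303:335]; r=cv2.matchTemplate(cv2.resize(b[138:185,293:345],None,fx=4,fy=4,interpolation=2),cv2.resize(t,None,fx=4,fy=4,interpolation=2),cv2.TM_CCOEFF_NORMED); _,v,_,l=cv2.minMaxLoc(r); print(v,np.array(l)/4-10)
plan([(.5868,-.116,.235,.071,16)],-1)
E
```

```text
t 29.57 p [0.4798 0.3645 0.2456] yaw -0.1816 down [ 0.003  0.002 -1.   ] F [ 0.2  0.1 -0.3] w 0.0855
diff px 253
0.8409558534622192 [0. 0.]
[{"travel":[0.012,0.001,-0.029],"delta_rot":[0.0,-0.008,0.0],"fingers":-1},{"travel":[0.014,0.0,-0.033],"delta_rot":[0.0,-0.009,0.0],"fingers":-1},{"travel":[0.017,0.001,-0.042],"delta_rot":[0.0,-0.011,0.0],"fingers":-1},{"travel":[0.02,0.002,-0.052],"delta_rot":[-0.001,-0.013,0.001],"fingers":-1},{"travel":[0.023,0.001,-0.063],"delta_rot":[0.0,-0.017,0.0],"fingers":-1}]
[{"travel":[0.027,0.002,-0.074],"delta_rot":[0.0,-0.019,0.0],"fingers":-1},{"travel":[0.027,0.002,-0.083],"delta_rot":[0.0,-0.021,0.001],"fingers":-1},{"travel":[0.027,0.002,-0.087],"delta_rot":[-0.001,-0.023,0.0],"fingers":-1},{"travel":[0.024,0.002,-0.088],"delta_rot":[0.0,-0.022,0.001],"fingers":-1},{"travel":[0.022,0.002,-0.085],"delta_rot":[0.0,-0.021,0.0],"fingers":-1}]
[{"travel":[0.018,0.002,-0.076],"delta_rot":[-0.001,-0.02,0.0],"fingers":-1},{"travel":[0.014,0.001,-0.066],"delta_rot":[0.0,-0.016,0.001],"fingers":-1},{"travel":[0.01,0.001,-0.055],"delta_rot":[0.0,-0.014,0.0],"fingers":-1},{"travel":[0.008,0.001,-0.044],"delta_rot":[0.0,-0.011,0.0],"fingers":-1},{"travel":[0.006,0.001,-0.035],"delta_rot":[0.0,-0.009,0.0],"fingers":-1}]
[{"travel":[0.005,0.001,-0.032],"delta_rot":[0.0,-0.007,0.0],"fingers":-1},{"travel":[0.0,0.0,0.0],"delta_rot":[0.0,0.0,0.0],"fingers":-1},{"travel":[0.0,0.0,0.0],"delta_rot":[0.0,0.0,0.0],"fingers":-1},{"travel":[0.0,0.0,0.0],"delta_rot":[0.0,0.0,0.0],"fingers":-1},{"travel":[0.0,0.0,0.0],"delta_rot":[0.0,0.0,0.0],"fingers":-1}]
```

Emit:
jog_arm --motion '[{"travel": [0.012,0.001,-0.029],"delta_rot": [0.0,-0.008,0.0],"fingers": -1},{"travel": [0.014,0.0,-0.033],"delta_rot": [0.0,-0.009,0.0],"fingers": -1},{"travel": [0.017,0.001,-0.042],"delta_rot": [0.0,-0.011,0.0],"fingers": -1},{"travel": [0.02,0.002,-0.052],"delta_rot": [-0.001,-0.013,0.001],"fingers": -1},{"travel": [0.023,0.001,-0.063],"delta_rot": [0.0,-0.017,0.0],"fingers": -1}]'

```text
time_s: 30.25
tcp_pos: [0.5041, 0.247, 0.2394]
tool_rot: [-1.571, 0.096, -0.093]
contact_force: [0.3, -0.4, 0.5]
gripper_width: 0.0858
```

Emit:
jog_arm --motion '[{"travel": [0.027,0.002,-0.074],"delta_rot": [0.0,-0.019,0.0],"fingers": -1},{"travel": [0.027,0.002,-0.083],"delta_rot": [0.0,-0.021,0.001],"fingers": -1},{"travel": [0.027,0.002,-0.087],"delta_rot": [-0.001,-0.023,0.0],"fingers": -1},{"travel": [0.024,0.002,-0.088],"delta_rot": [0.0,-0.022,0.001],"fingers": -1},{"travel": [0.022,0.002,-0.085],"delta_rot": [0.0,-0.021,0.0],"fingers": -1}]'

```text
time_s: 30.88
tcp_pos: [0.551, 0.0333, 0.2348]
tool_rot: [-1.573, 0.012, -0.004]
contact_force: [0.2, -0.2, -0.0]
gripper_width: 0.0855
```

Emit:
jog_arm --motion '[{"travel": [0.018,0.002,-0.076],"delta_rot": [-0.001,-0.02,0.0],"fingers": -1},{"travel": [0.014,0.001,-0.066],"delta_rot": [0.0,-0.016,0.001],"fingers": -1},{"travel": [0.01,0.001,-0.055],"delta_rot": [0.0,-0.014,0.0],"fingers": -1},{"travel": [0.008,0.001,-0.044],"delta_rot": [0.0,-0.011,0.0],"fingers": -1},{"travel": [0.006,0.001,-0.035],"delta_rot": [0.0,-0.009,0.0],"fingers": -1}]'

```text
time_s: 31.5
tcp_pos: [0.5812, -0.1037, 0.2319]
tool_rot: [-1.573, -0.043, 0.053]
contact_force: [-0.3, -0.7, -0.1]
gripper_width: 0.0856
```

Emit:
jog_arm --motion '[{"travel": [0.005,0.001,-0.032],"delta_rot": [0.0,-0.007,0.0],"fingers": -1},{"travel": [0,0,0],"delta_rot": [0,0,0],"fingers": -1},{"travel": [0,0,0],"delta_rot": [0,0,0],"fingers": -1},{"travel": [0,0,0],"delta_rot": [0,0,0],"fingers": -1},{"travel": [0,0,0],"delta_rot": [0,0,0],"fingers": -1}]'

```text
time_s: 32.12
tcp_pos: [0.5861, -0.1162, 0.2329]
tool_rot: [-1.572, -0.054, 0.059]
contact_force: [0.1, 0.3, -1.0]
gripper_width: 0.0855
```

```bash
python3 - <<'E'
from h import *
st()
a=np.load('side0.npy',allow_pickle=True).item()['pixels']; c=viewer.camera('side'); b=c['pixels']
d=np.abs(a[140:215,285:350].astype(int)-b[140:215,285:350]).max(2); print('diff px',(d>40).sum())
t=a[148:175,303:335]; r=cv2.matchTemplate(cv2.resize(b[138:185,293:345],None,fx=4,fy=4,interpolation=2),cv2.resize(t,None,fx=4,fy=4,interpolation=2),cv2.TM_CCOEFF_NORMED); _,v,_,l=cv2.minMaxLoc(r); print(v,np.array(l)/4-10)
plan([(.5868,-.116,.034,.071,5)],-1)
E
```

```text
t 32.12 p [ 0.5861 -0.1162  0.2329] yaw 0.0719 down [-0.003 -0.003 -1.   ] F [ 0.1  0.3 -1. ] w 0.0855
diff px 428
0.9674705862998962 [0. 0.]
[{"travel":[0.0,0.049,0.0],"delta_rot":[0.0,0.0,0.0],"fingers":-1},{"travel":[0.001,0.092,0.001],"delta_rot":[0.001,0.0,-0.001],"fingers":-1},{"travel":[0.001,0.116,0.0],"delta_rot":[0.0,0.0,-0.001],"fingers":-1},{"travel":[0.0,0.091,0.0],"delta_rot":[0.001,0.001,-0.001],"fingers":-1},{"travel":[0.0,0.05,0.0],"delta_rot":[0.0,0.0,0.0],"fingers":-1}]
```

Emit:
jog_arm --motion '[{"travel": [0.0,0.035,0.0],"delta_rot": [0.001,0.0,-0.001],"fingers": -1},{"travel": [0.001,0.06,0.0],"delta_rot": [0.001,0.0,-0.001],"fingers": -1},{"travel": [0.001,0.07,0.0],"delta_rot": [0.001,0.001,-0.001],"fingers": -1},{"travel": [0.0,0.07,0.0],"delta_rot": [0.0,0.0,0.0],"fingers": -1},{"travel": [0.0,0.06,0.0],"delta_rot": [0.0,0.0,0.0],"fingers": -1}]'

```text
time_s: 32.8
tcp_pos: [0.5858, -0.1168, 0.0828]
tool_rot: [-1.569, -0.053, 0.057]
contact_force: [0.4, -0.0, -0.3]
gripper_width: 0.0855
```

Emit:
jog_arm --motion '[{"travel": [0.0,0.045,0.0],"delta_rot": [0,0,0],"fingers": -1},{"travel": [0.0,0.03,0.0],"delta_rot": [0,0,0],"fingers": -1},{"travel": [0.0,0.016,0.0],"delta_rot": [0,0,0],"fingers": -1},{"travel": [0.0,0.008,0.0],"delta_rot": [0.0,0.0,0.0],"fingers": -1},{"travel": [0.0,0.0,0.0],"delta_rot": [0.0,0.0,0.0],"fingers": -1}]'

```text
time_s: 33.42
tcp_pos: [0.5872, -0.117, 0.0361]
tool_rot: [-1.57, -0.055, 0.055]
contact_force: [-0.5, -0.3, 0.5]
gripper_width: 0.0855
```

```bash
python3 - <<'E'
from h import *
st()
E
```

```text
t 33.42 p [ 0.5872 -0.117   0.0361] yaw 0.0697 down [ 0.  0. -1.] F [-0.5 -0.3  0.5] w 0.0855
```

Emit:
jog_arm --motion '[{"travel": [0.0,0.006,0.0],"delta_rot": [0,0,0],"fingers": -1},{"travel": [0.0,0.0,0.0],"delta_rot": [0,0,0],"fingers": 1},{"travel": [0.0,0.0,0.0],"delta_rot": [0,0,0],"fingers": 1},{"travel": [0.0,0.0,0.0],"delta_rot": [0.0,0.0,0.0],"fingers": 1},{"travel": [0.0,0.0,0.0],"delta_rot": [0.0,0.0,0.0],"fingers": 1}]'

```text
time_s: 34.05
tcp_pos: [0.587, -0.1167, 0.0331]
tool_rot: [-1.569, -0.055, 0.055]
contact_force: [-5.5, -0.5, 4.4]
gripper_width: 0.0132
```

Emit:
jog_arm --motion '[{"travel": [0.0,0.0,0.0],"delta_rot": [0,0,0],"fingers": 1},{"travel": [0.0,-0.01,0.0],"delta_rot": [0,0,0],"fingers": 1},{"travel": [0.0,-0.02,0.0],"delta_rot": [0,0,0],"fingers": 1},{"travel": [0.0,-0.03,0.0],"delta_rot": [0.0,0.0,0.0],"fingers": 1},{"travel": [0.0,-0.04,0.0],"delta_rot": [0.0,0.0,0.0],"fingers": 1}]'

```text
time_s: 34.67
tcp_pos: [0.5866, -0.117, 0.0837]
tool_rot: [-1.569, -0.054, 0.056]
contact_force: [0.2, -0.8, -3.0]
gripper_width: 0.0135
```

```bash
python3 - <<'E'
from h import *
st()
p=telemetry.state()['tcp_pos']
plan([(p[0],p[1],.27,.07,8),(.5548,.1365,.265,-.193,12)],1)
E
```

```text
t 34.67 p [ 0.5866 -0.117   0.0837] yaw 0.0697 down [-0.001  0.001 -1.   ] F [ 0.2 -0.8 -3. ] w 0.0135
[{"travel":[0.0,-0.026,0.0],"delta_rot":[0.0,0.0,0.0],"fingers":1},{"travel":[0.0,-0.038,0.0],"delta_rot":[0.0,0.0,0.0],"fingers":1},{"travel":[0.0,-0.055,0.0],"delta_rot":[0.0,0.0,0.0],"fingers":1},{"travel":[0.0,-0.067,0.0],"delta_rot":[0.0,0.0,0.0],"fingers":1},{"travel":[0.0,-0.068,0.0],"delta_rot":[0.0,0.0,-0.001],"fingers":1}]
[{"travel":[0.0,-0.055,0.0],"delta_rot":[-0.001,0.0,0.0],"fingers":1},{"travel":[0.0,-0.038,0.0],"delta_rot":[0.0,0.0,0.0],"fingers":1},{"travel":[0.0,-0.026,0.0],"delta_rot":[0.0,0.0,0.0],"fingers":1},{"travel":[-0.001,0.0,0.022],"delta_rot":[0.0,0.011,0.0],"fingers":1},{"travel":[-0.002,0.001,0.028],"delta_rot":[0.0,0.014,0.0],"fingers":1}]
[{"travel":[-0.003,0.001,0.037],"delta_rot":[0.0,0.018,0.0],"fingers":1},{"travel":[-0.005,0.001,0.048],"delta_rot":[0.0,0.023,0.0],"fingers":1},{"travel":[-0.007,0.001,0.057],"delta_rot":[0.0,0.029,0.0],"fingers":1},{"travel":[-0.01,0.001,0.062],"delta_rot":[0.0,0.03,0.0],"fingers":1},{"travel":[-0.011,0.001,0.062],"delta_rot":[0.0,0.031,0.0],"fingers":1}]
[{"travel":[-0.013,0.001,0.056],"delta_rot":[0.0,0.028,0.0],"fingers":1},{"travel":[-0.012,0.001,0.046],"delta_rot":[0.0,0.024,0.0],"fingers":1},{"travel":[-0.01,0.001,0.036],"delta_rot":[0.0,0.018,0.0],"fingers":1},{"travel":[-0.008,0.001,0.027],"delta_rot":[0.0,0.014,0.0],"fingers":1},{"travel":[-0.006,0.0,0.021],"delta_rot":[0.0,0.011,0.0],"fingers":1}]
```

Emit:
jog_arm --motion '[{"travel": [0.0,-0.026,0.0],"delta_rot": [0.0,0.0,0.0],"fingers": 1},{"travel": [0.0,-0.038,0.0],"delta_rot": [0.0,0.0,0.0],"fingers": 1},{"travel": [0.0,-0.055,0.0],"delta_rot": [0.0,0.0,0.0],"fingers": 1},{"travel": [0.0,-0.067,0.0],"delta_rot": [0.0,0.0,0.0],"fingers": 1},{"travel": [0.0,-0.068,0.0],"delta_rot": [0.0,0.0,-0.001],"fingers": 1}]'

```text
time_s: 35.3
tcp_pos: [0.5866, -0.117, 0.2114]
tool_rot: [-1.569, -0.055, 0.054]
contact_force: [0.5, -0.8, -5.2]
gripper_width: 0.0134
```

Emit:
jog_arm --motion '[{"travel": [0.0,-0.055,0.0],"delta_rot": [-0.001,0.0,0.0],"fingers": 1},{"travel": [0.0,-0.038,0.0],"delta_rot": [0.0,0.0,0.0],"fingers": 1},{"travel": [0.0,-0.026,0.0],"delta_rot": [0.0,0.0,0.0],"fingers": 1},{"travel": [-0.001,0.0,0.022],"delta_rot": [0.0,0.011,0.0],"fingers": 1},{"travel": [-0.002,0.001,0.028],"delta_rot": [0.0,0.014,0.0],"fingers": 1}]'

```text
time_s: 35.92
tcp_pos: [0.5831, -0.0913, 0.2679]
tool_rot: [-1.57, -0.032, 0.034]
contact_force: [-0.7, 0.2, -3.7]
gripper_width: 0.0133
```

Emit:
jog_arm --motion '[{"travel": [-0.003,0.001,0.037],"delta_rot": [0.0,0.018,0.0],"fingers": 1},{"travel": [-0.005,0.001,0.048],"delta_rot": [0.0,0.023,0.0],"fingers": 1},{"travel": [-0.007,0.001,0.057],"delta_rot": [0.0,0.029,0.0],"fingers": 1},{"travel": [-0.01,0.001,0.062],"delta_rot": [0.0,0.03,0.0],"fingers": 1},{"travel": [-0.011,0.001,0.062],"delta_rot": [0.0,0.031,0.0],"fingers": 1}]'

```text
time_s: 36.55
tcp_pos: [0.566, 0.0429, 0.2649]
tool_rot: [-1.57, 0.076, -0.073]
contact_force: [0.5, -0.5, -3.3]
gripper_width: 0.013
```

Emit:
jog_arm --motion '[{"travel": [-0.013,0.001,0.056],"delta_rot": [0.0,0.028,0.0],"fingers": 1},{"travel": [-0.012,0.001,0.046],"delta_rot": [0.0,0.024,0.0],"fingers": 1},{"travel": [-0.01,0.001,0.036],"delta_rot": [0.0,0.018,0.0],"fingers": 1},{"travel": [-0.008,0.001,0.027],"delta_rot": [0.0,0.014,0.0],"fingers": 1},{"travel": [-0.006,0.0,0.021],"delta_rot": [0.0,0.011,0.0],"fingers": 1}]'

```text
time_s: 37.17
tcp_pos: [0.554, 0.1379, 0.2631]
tool_rot: [-1.566, 0.152, -0.15]
contact_force: [1.0, -0.1, -3.1]
gripper_width: 0.0131
```

```bash
python3 - <<'E'
from h import *
st(); c=viewer.camera('side'); st()
plan([(.5548,.1365,.175,-.193,10)],1)
E
```

```text
t 37.17 p [0.554  0.1379 0.2631] yaw -0.1922 down [-0.002 -0.001 -1.   ] F [ 1.  -0.1 -3.1] w 0.0131
t 37.23 p [0.554  0.1396 0.2633] yaw -0.1908 down [-0.001  0.001 -1.   ] F [ 1.1  2.3 -2.9] w 0.0128
[{"travel":[0.0,0.009,0.0],"delta_rot":[0.0,0.0,0.0],"fingers":1},{"travel":[0.0,0.013,-0.001],"delta_rot":[0.0,0.0,0.0],"fingers":1},{"travel":[0.001,0.018,0.0],"delta_rot":[0.0,0.0,0.0],"fingers":1},{"travel":[0.0,0.022,-0.001],"delta_rot":[0.0,0.001,-0.001],"fingers":1},{"travel":[0.0,0.026,-0.001],"delta_rot":[0.0,0.0,0.0],"fingers":1}]
[{"travel":[0.001,0.026,-0.001],"delta_rot":[0.0,0.0,0.0],"fingers":1},{"travel":[0.0,0.023,-0.001],"delta_rot":[0.0,0.001,0.0],"fingers":1},{"travel":[0.001,0.018,0.0],"delta_rot":[0.0,0.0,0.0],"fingers":1},{"travel":[0.0,0.012,0.0],"delta_rot":[0.0,0.0,0.0],"fingers":1},{"travel":[0.0,0.009,-0.001],"delta_rot":[0.0,0.0,0.0],"fingers":1}]
```

Emit:
jog_arm --motion '[{"travel": [0.0,0.01,0.0],"delta_rot": [0.0,0.0,0.0],"fingers": 1},{"travel": [0.0,0.02,0.0],"delta_rot": [0.0,0.0,0.0],"fingers": 1},{"travel": [0.0,0.03,0.0],"delta_rot": [0.0,0.0,0.0],"fingers": 1},{"travel": [0.0,0.034,0.0],"delta_rot": [0.0,0.0,0.0],"fingers": 1},{"travel": [0.0,0.03,0.0],"delta_rot": [0.0,0.0,0.0],"fingers": 1}]'

```text
time_s: 37.85
tcp_pos: [0.5548, 0.1361, 0.2005]
tool_rot: [-1.566, 0.152, -0.151]
contact_force: [-0.1, -0.2, -4.6]
gripper_width: 0.013
```

Emit:
jog_arm --motion '[{"travel": [0.0,0.024,0.0],"delta_rot": [0.0,0.0,0.0],"fingers": 1},{"travel": [0.0,0.014,0.0],"delta_rot": [0.0,0.0,0.0],"fingers": 1},{"travel": [0.0,0.008,0.0],"delta_rot": [0.0,0.0,0.0],"fingers": 1},{"travel": [0.0,0.0,0.0],"delta_rot": [0.0,0.0,0.0],"fingers": 1},{"travel": [0.0,0.0,0.0],"delta_rot": [0.0,0.0,0.0],"fingers": 1}]'

```text
time_s: 38.48
tcp_pos: [0.5556, 0.1365, 0.1797]
tool_rot: [-1.565, 0.15, -0.153]
contact_force: [0.1, -0.3, -3.0]
gripper_width: 0.0128
```

```bash
python3 - <<'E'
from h import *
st(); c=viewer.camera('side'); t=viewer.camera('top'); st()
P=[.5548,.1365,-.193]; s=6
p=np.array(telemetry.state()['tcp_pos']); im=cv2.resize(c['pixels'][:,:,::-1],None,fx=s,fy=s,interpolation=cv2.INTER_CUBIC)
z=p[2]-.025
cv2.polylines(im,[((proj(c,box((p[0],p[1],-.193),.152,.106,z,z+.005))+.5)*s).astype(int)[4:]],True,(0,0,255),1)
cv2.polylines(im,[((proj(c,box(P,.19,.13,0,.135))+.5)*s).astype(int)[4:]],True,(0,255,255),1)
cv2.imwrite('pics/lid9.png',im[170*s:270*s,290*s:410*s])
E
```

```text
t 38.48 p [0.5556 0.1365 0.1797] yaw -0.1931 down [ 0.002 -0.    -1.   ] F [ 0.1 -0.3 -3. ] w 0.0128
t 38.58 p [0.5555 0.1366 0.1797] yaw -0.1931 down [ 0.002 -0.    -1.   ] F [-1.3 -0.2 -3.7] w 0.0131
```

View pics/lid9.png

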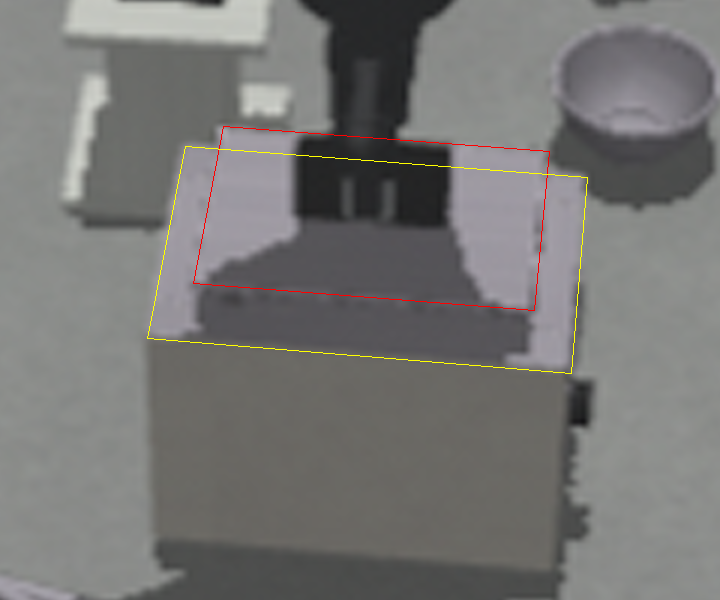

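Emit:
jog_arm --motion '[{"travel": [-0.001,0.008,0.0],"delta_rot": [0.0,0.0,0.001],"fingers": 1},{"travel": [0.0,0.006,0.0],"delta_rot": [0.0,0.0,0.0],"fingers": 1},{"travel": [0.0,0.005,0.0],"delta_rot": [0.0,0.0,0.0],"fingers": 1},{"travel": [0.0,0.005,0.0],"delta_rot": [0.0,0.0,0.0],"fingers": 1},{"travel": [0.0,0.004,0.0],"delta_rot": [0.0,0.0,0.0],"fingers": 1}]'

```text
time_s: 39.2
tcp_pos: [0.5547, 0.1365, 0.165]
tool_rot: [-1.566, 0.152, -0.151]
contact_force: [-0.8, 0.9, -2.5]
gripper_width: 0.013
```

Emit:
jog_arm --motion '[{"travel": [0.0,0.003,0.0],"delta_rot": [0.0,0.0,0.0],"fingers": 1},{"travel": [0.0,0.003,0.0],"delta_rot": [0.0,0.0,0.0],"fingers": 1},{"travel": [0.0,0.003,0.0],"delta_rot": [0.0,0.0,0.0],"fingers": 1},{"travel": [0.0,0.001,0.0],"delta_rot": [0.0,0.0,0.0],"fingers": 1},{"travel": [0.0,0.0,0.0],"delta_rot": [0.0,0.0,0.0],"fingers": 1}]'

```text
time_s: 39.83
tcp_pos: [0.5548, 0.1366, 0.1602]
tool_rot: [-1.566, 0.152, -0.151]
contact_force: [-1.3, 0.8, -2.6]
gripper_width: 0.0132
```

Emit:
jog_arm --motion '[{"travel": [0.0,0.002,0.0],"delta_rot": [0.0,0.0,0.0],"fingers": 1},{"travel": [0.0,0.001,0.0],"delta_rot": [0.0,0.0,0.0],"fingers": 1},{"travel": [0.0,0.0,0.0],"delta_rot": [0.0,0.0,0.0],"fingers": 1},{"travel": [0.0,0.0,0.0],"delta_rot": [0.0,0.0,0.0],"fingers": 1},{"travel": [0.0,0.0,0.0],"delta_rot": [0.0,0.0,0.0],"fingers": 1}]'

```text
time_s: 40.45
tcp_pos: [0.5549, 0.1366, 0.1601]
tool_rot: [-1.565, 0.151, -0.152]
contact_force: [-2.5, -0.3, 5.3]
gripper_width: 0.0132
```

Emit:
jog_arm --motion '[{"travel": [0,0,0],"delta_rot": [0,0,0],"fingers": -1},{"travel": [0,0,0],"delta_rot": [0,0,0],"fingers": -1},{"travel": [0,0,0],"delta_rot": [0,0,0],"fingers": -1},{"travel": [0,0,0],"delta_rot": [0,0,0],"fingers": -1},{"travel": [0,-0.01,0],"delta_rot": [0,0,0],"fingers": -1}]'

```text
time_s: 41.08
tcp_pos: [0.5545, 0.1365, 0.1634]
tool_rot: [-1.566, 0.153, -0.151]
contact_force: [-0.5, -0.6, -0.5]
gripper_width: 0.0852
```

Emit:
jog_arm --motion '[{"travel": [0,-0.04,0],"delta_rot": [0,0,0],"fingers": -1},{"travel": [0,-0.07,0],"delta_rot": [0,0,0],"fingers": -1},{"travel": [0,-0.08,0],"delta_rot": [0,0,0],"fingers": -1},{"travel": [0,-0.07,0],"delta_rot": [0,0,0],"fingers": -1},{"travel": [0,-0.05,0],"delta_rot": [0,0,0],"fingers": -1}]'

```text
time_s: 41.7
tcp_pos: [0.5552, 0.1366, 0.321]
tool_rot: [-1.565, 0.15, -0.153]
contact_force: [0.3, 0.2, 0.4]
gripper_width: 0.0853
```

Emit:
jog_arm --motion '[{"travel": [-0.03,-0.02,0],"delta_rot": [0,0,0],"fingers": -1},{"travel": [-0.05,0,-0.05],"delta_rot": [0,0,0],"fingers": -1},{"travel": [-0.05,0,-0.06],"delta_rot": [0,0,0],"fingers": -1},{"travel": [-0.03,0,-0.05],"delta_rot": [0,0,0],"fingers": -1},{"travel": [0,0,0],"delta_rot": [0,0,0],"fingers": -1}]'

```text
time_s: 42.32
tcp_pos: [0.4588, 0.072, 0.3284]
tool_rot: [-1.566, 0.154, -0.152]
contact_force: [0.9, 0.0, -0.1]
gripper_width: 0.0848
```

```bash
python3 - <<'E'
from h import *
st(); c=viewer.camera('side'); s=2
im=c['pixels'][110:450,230:500,::-1]; im=cv2.resize(im,None,fx=1.75,fy=1.75,interpolation=2)
z=cv2.resize(c['pixels'][180:280,300:400,::-1],None,fx=2.97,fy=2.97,interpolation=2)
z2=cv2.resize(c['pixels'][135:215,275:375,::-1],None,fx=2.97,fy=2.97,interpolation=2)
q=np.zeros((595,770,3),np.uint8); q[:im.shape[0],:im.shape[1]]=im; q[:297,473:770]=z; q[297:297+z2.shape[0],473:770]=z2
cv2.imwrite('pics/end.png',q)
a=np.load('side0.npy',allow_pickle=True).item()['pixels']
for t in ('spray','beaker','gel_jar','kidney_cup'): 
    r=models.masks_of(c,t); print(t,[ (round(k['conf'],2),k['location']) for k in r[:1]])
E
```

```text
t 42.33 p [0.4588 0.072  0.3284] yaw -0.1952 down [-0.002 -0.    -1.   ] F [ 0.9  0.  -0.1] w 0.0848
spray [(0.8, [437.0, 232.2])]
beaker [(0.77, [425.8, 273.1])]
gel_jar []
kidney_cup [(0.9, [396.2, 183.4])]
```

View pics/end.png

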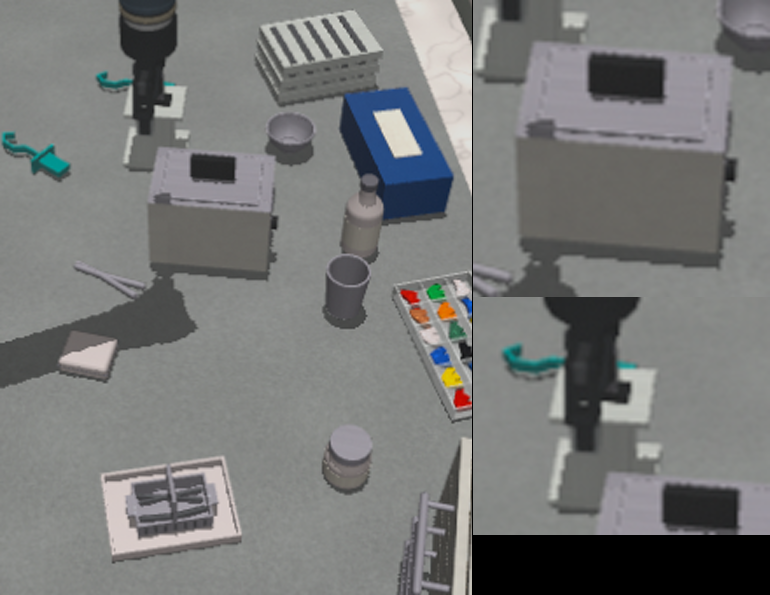

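```bash
python3 - <<'E'
from h import *
st(); print(job.close_job())
E
```

```text
t 42.58 p [0.4612 0.0744 0.3284] yaw -0.1916 down [-0.001 -0.    -1.   ] F [-0.4  0.3 -0.4] w 0.0854
the job is handed in; nothing more can be done
None
```

The job is done and handed in at 42.6 s of the 72 s allowed. I took the grey rod from its stand (the two turquoise rods on the counter were look-alikes) and hooked the basket by its bail. Then I lifted it out and set it flat in the tray, hung the rod back, and put the lid on the tank.

**Last checks:**
- **Basket:** the final side picture shows it flat inside the tray. It came down at low speed, and the load went off the hook at the height expected for the tray floor.
- **Rod:** the downward push at its original pick-up height met about 6 N, so the collar is on the plate. Its picture afterwards matched the first one with no shift (score 0.97). I did that check before fetching the lid; in the final picture the gripper hides the rod.
- **Lid:** it seated at exactly the height worked out for "fully home" (tool at z = 0.160) and lies flat in the picture.
- **Bystanders:** spray, beaker and bowl sit where they were to the eye, and the beaker and bowl are within 2 pixels by the network. The spray was not detected in the side view at the start, so there is no number to compare it with. The gel jar was not detected at the end, but it stands in its place in the picture.
- **Forces:** the highest reading at the end of any move was about 7 N. The basket was touched only by the hook.

**Disagreements:**
- The two cameras differ by up to 2 mm, so I used values between them.
- One hand-picked pixel put the hanging basket 14 mm off. A network fit in both views put it within about 4 mm of the tray centre, so I kept that.

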